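# Pack the spent batteries into the carrying case and pin it shut

### The arm

A 6-joint arm with a two-finger parallel gripper is mounted at the origin on the work surface. World frame = base frame: x ahead of the robot, y to its left, z up, the work surface at z = 0. Lengths are in mm, angles in rad, forces in N, time in s.
With the tool pointing down it reaches from about 325 to 850 mm from the base axis. Payload 15.5 kg.
Tool frame: the origin (TCP) lies at the very end of the fingers, on their centre line; the grasp point (between the pads) lies 19 mm behind it (bot.tcp_to_grasp is the distance from the TCP to the grasp point, in mm); z points along the fingers, y is the line along which they close (so a half turn about z gives the same grasp; the last joint's range is limited). The gripper opens to 91 mm and grips with 3 to 60 N. Pads are 32 mm wide; open, the fingers measure 118 mm over their backs; the gripper's body (76 mm by 178 mm) begins 60 mm behind the grasp point.
Start: joints at [-1.379, 0.494, 1.345, -0, 1.302, -0.096], TCP at [177.403, -599.295, 213.915] pointing down, gripper open.
Joint ranges: [-2.91, 2.91], [-0.82, 2.16], [0.22, 2.67], [-1.22, 4.37], [0.12, 2.79], [-3.08, 3.08]. Speed limits (rad/s): [1.89, 1.89, 2.57, 3.01, 3.01, 3.01].

### API

Orientations are given as a 3x3 rotation matrix whose columns are the frame's x, y, z axes.
In Python, from station import bot gives the robot as it stands.
- The arm moves only by the tool carry_out, never from a script. Its argument "commands" is one flat list of numbers, 7 for each row, row after row: the finger opening in cm, from 0 to 9.12, then the shift along the tool's x, y, z in cm, then the turn, a rotation vector about the tool's x, y, z in rad. A call has 1 to 10 rows; each row shifts and turns the commanded pose from where the row before left it, along the tool's axes as they then stand; what a row does not reach is not made up. A row lasts 1/8 s, in which the tool goes at most 62.5 mm and 10.7 degrees, less where a joint would pass 70% of its speed; a pose out of reach is approached as far as the arm can. A call is refused whole if a number of a shift passes 6.25 or a number of a turn 0.188, either way. A call with a gripper value outside its range is refused whole. The fingers move at their own pace and stop on an object; the grip force is fixed at half the most. Time passes only in rows, so rows that do not move let the fingers close. It gives the time, the measured TCP pose, the force, the opening and the grip force at its end, in the units of the state.
- bot.observe(): the state, without advancing time (a new reading comes with each control period).
- bot.read_camera(name): name is "side" or "top" or "wrist"; returns the picture (420x560x3 uint8, red, green, blue); there is no depth.
- bot.get_calibration(name): a dict with "intrinsics" (3x3 intrinsics, pixels), "R" (3x3) and "t" (3): a world point X has camera coordinates R X + t; the wrist camera has in their place "hand_eye" (4x4, takes a point from camera to tool coordinates, whose origin is the TCP and whose axes are the flange's). Camera axes: x right, y down, z forward; pixel columns grow to the right and rows downward; lengths in mm; the calibration is good to about 2 mm. A picture is of the moment at which its call begins: read the wrist's pose just before it. get_calibration takes no time and is no camera call.
- bot.job_done(): hands the job in; it is judged then, once.
Trained networks look in the newest picture that a camera, given by its name, has taken for a name from the list of things; names that differ only in an ending like _2 or _b are one class to them, and where a whole thing is asked for, a point or a joint stands for the part that bears it (a point fixed in the world has none). Each returns a list of dicts, best first, with "conf" (0 to 1); they miss things now and then, are a little off and sometimes report something else, mostly with a low value. They report only what shows in the picture. A call takes as long as a camera call. They do not tell look-alikes from the thing itself.
- bot.spot_in(camera, query): "at" ([column, row] in pixels, amid what is visible of it).
- bot.cut_out(camera, query): "mask" (420x560 bool, what is visible of it) and "at" ([column, row] in pixels, amid what is visible of it).
- bot.pinpoint(camera, query): "at" ([column, row] in pixels: a listed point, or the origin of a listed thing).
The state is a dict: "time_s": time; "joints": joint angles; "dq": joint speeds; "effort": joint torques, N m; "tool_pos": TCP position; "orientation": TCP orientation; "contact_force": force on the tool from outside, world axes, zero at the start; "torque": the same for the moment, N m; "grip_width": finger opening in mm; "finger_force": force on a finger pad.
Only numpy, scipy, OpenCV 4.12 (cv2) and the standard library are available. Lean on these libraries where they do the work, as an engineer would, in place of code of your own. Each camera call takes 0.05 s, during which the arm holds its last target. There are 200 camera calls.

### The job

Put every spent battery that stands on the bench upright into a bore of its own in the carrying case, right down to the floor of the bore. Then swing the lid fully shut and lock it: push the locking pin from the front through the eye of the hasp lug until its grip is up against the lug, and let go. Leave the puck lamp, the multimeter and the screwdriver where they are.

Things in the scene. Friction and masses are not known exactly. Their poses are not given: they have to be found in the camera images.
- case: Open grey steel case for spent batteries, fixed; 170 (x) by 246 (y) by 85 mm high, walls 4 mm. Origin: centre of its underside, on the bench; x points from the hasp lug (front, robot side) to the lid's hinge (back), z up. Inside, a black foam block, its top 44 mm above the bench, has six round upright bores, 36 mm diameter, 40 mm deep, in two rows of three along y, pitch 62 mm.
- bore0 (a point): Centre of the mouth of bore 0 (36 mm diameter, 40 mm deep), at the foam's top; front row, towards the hasp. Axes as the case.
- bore1 (a point): Centre of the mouth of bore 1 (36 mm diameter, 40 mm deep), at the foam's top; front row, towards the hasp. Axes as the case.
- bore2 (a point): Centre of the mouth of bore 2 (36 mm diameter, 40 mm deep), at the foam's top; front row, towards the hasp. Axes as the case.
- bore3 (a point): Centre of the mouth of bore 3 (36 mm diameter, 40 mm deep), at the foam's top; back row, towards the hinge. Axes as the case.
- bore4 (a point): Centre of the mouth of bore 4 (36 mm diameter, 40 mm deep), at the foam's top; back row, towards the hinge. Axes as the case.
- bore5 (a point): Centre of the mouth of bore 5 (36 mm diameter, 40 mm deep), at the foam's top; back row, towards the hinge. Axes as the case.
- lid (a joint): Lid angle, rad: 0 shut, 1.57 upright, at most 1.95; starts at 1.65 to 1.88, leaning back. Stiff hinge: it stays at any angle; 3 to 6 N at its free edge moves it. A 6 mm plate, 252 mm wide (y), free edge 176 mm from the hinge; a 70 mm wide slotted tab in its middle reaches 39 mm farther and drops over the lug. Shut, its upper face is 91 mm above the bench.
- hinge (a point): Middle of the lid's hinge line, 85 mm above the bench, at the back of the case; the line runs along the case's y. Axes as the case. It does not move.
- lid_edge (a point): Middle of the lid's free edge (176 mm from the hinge, in the middle of the 6 mm plate's thickness, where the tab begins). Its z is the lid's outward normal: up when shut, to the back when open.
- eye (a point): Centre of the hasp lug's eye: a round hole of 14 mm along the case's x, through the lug's whole 20 mm thickness, 107 mm above the bench, in front of the case. Axes as the case: the pin enters from the front, moving along +x. The lug is 34 mm wide and ends 17 mm above the eye's centre; with the lid shut the tab's top is 16 mm below the eye's centre.
- pin: Locking pin: black square grip 20 x 20 x 50 mm and steel shank of 10 mm diameter, 62 mm long, nose tapered to 5 mm over the last 9 mm. Origin: on the axis at the shoulder between them, 10 mm above the bench as it lies; x points along the shank to the nose, the grip runs from -50 to 0 mm. Lies flat on its grip, shank clear of the bench; about 90 g, balances 7 mm behind the shoulder.
- pin_tip (a point): The end of the pin's nose, 62 mm from the shoulder along the pin's x.
- cell0: Spent large round battery cell (D size), grey with a copper-coloured band: 33 mm diameter, 58 mm tall plus a 3.5 mm nub on top, about 150 g, steel base that slides easily, standing upright on the bench. Origin: centre of its lower face; z up. Four to six of the six cells are there; absent ones read None.
- cell1: Spent large round battery cell (D size), grey with a copper-coloured band: 33 mm diameter, 58 mm tall plus a 3.5 mm nub on top, about 150 g, steel base that slides easily, standing upright on the bench. Origin: centre of its lower face; z up. Four to six of the six cells are there; absent ones read None.
- cell2: Spent large round battery cell (D size), grey with a copper-coloured band: 33 mm diameter, 58 mm tall plus a 3.5 mm nub on top, about 150 g, steel base that slides easily, standing upright on the bench. Origin: centre of its lower face; z up. Four to six of the six cells are there; absent ones read None.
- cell3: Spent large round battery cell (D size), grey with a copper-coloured band: 33 mm diameter, 58 mm tall plus a 3.5 mm nub on top, about 150 g, steel base that slides easily, standing upright on the bench. Origin: centre of its lower face; z up. Four to six of the six cells are there; absent ones read None.
- cell4: Spent large round battery cell (D size), grey with a copper-coloured band: 33 mm diameter, 58 mm tall plus a 3.5 mm nub on top, about 150 g, steel base that slides easily, standing upright on the bench. Origin: centre of its lower face; z up. Four to six of the six cells are there; absent ones read None.
- cell5: Spent large round battery cell (D size), grey with a copper-coloured band: 33 mm diameter, 58 mm tall plus a 3.5 mm nub on top, about 150 g, steel base that slides easily, standing upright on the bench. Origin: centre of its lower face; z up. Four to six of the six cells are there; absent ones read None.
- puck_lamp: Bystander: white round push lamp, 100 mm diameter, 24 mm high; origin under its centre.
- multimeter: Bystander: yellow multimeter lying on its back, 150 (x) by 75 (y) by 38 mm; origin under its centre.
- screwdriver: Bystander: screwdriver lying on the bench, 26 mm thick blue handle from -97 to -3 mm along its x, blade to +107 mm; origin under the joint of handle and blade.
There are look-alikes about, which are no part of the job. Leave any green look-alike of the cell4 alone.

How it is judged:
By the outcome, as a careful person would: the job done as asked, in the order asked, and still so for the second after the job is handed in, with the robot touching nothing.
Of cell0, cell1, cell2, cell3, cell4, cell5 only 4 to 6 are there at a start; the rules pass over those that are not, and their reading is None.
At some moment in a run one of cell0, cell1, cell2, cell3, cell4, cell5, pin may be knocked a few centimetres aside while the robot is not near it.
It also fails if it takes over 210 s, if anything falls off the work surface, if the arm or the gripper's body presses on something with over 40 N, if the wrist force passes 120 N, or if a joint passes its speed limit or range.

## Working session

There is one attempt and no reset: what is moved stays moved. The work goes in short steps, Python scripts to look and compute and a tool call to move; the robot and the scene stay as the last step left them, time stands still between calls to the robot, and variables do not carry over. Pictures are saved under pics/ and viewed, at most 14 in all, crops included, and the job is handed in when it is done.

Besides the shell and the picture viewer there is one more tool, called after "Emit:" as name(argument=value, ...) on one line, values as JSON. carry_out: Moves the arm, as the interface text tells. Its arguments: {"type":"object","properties":{"commands":{"type":"array","items":{"type":"number"}}},"required":["commands"]}

```bash
mkdir -p pics; ls; python3 - <<'E'
from station import bot
import cv2,numpy as np
s=bot.observe();print({k:np.round(v,3).tolist() for k,v in s.items()})
for c in ("top","side"):
    im=bot.read_camera(c);cv2.imwrite(f"pics/{c}0.png",cv2.cvtColor(im,cv2.COLOR_RGB2BGR))
    k=bot.get_calibration(c);print(c,k)
    for q in ["cell0","pin","pin_tip","bore0","eye","hinge","lid_edge","case","puck_lamp","multimeter","screwdriver"]:
        print(q,[(np.round(d["at"],1).tolist(),round(d["conf"],2)) for d in bot.pinpoint(c,q)])
print(bot.get_calibration("wrist"))
E
```

```text
pics
{'time_s': 0.0, 'joints': [-1.378, 0.494, 1.346, 0.0, 1.303, -0.095], 'dq': [0.0, -0.001, -0.0, -0.001, -0.001, -0.001], 'effort': [-0.003, -87.883, -38.187, 0.071, 0.053, -0.0], 'tool_pos': [177.336, -598.902, 213.327], 'orientation': [[0.959, 0.284, -0.0], [0.284, -0.959, 0.001], [0.0, -0.001, -1.0]], 'contact_force': [-0.529, 0.54, 0.918], 'torque': [-0.002, -0.041, 0.013], 'finger_force': 0.0, 'grip_width': 91.051}
top {'intrinsics': array([[441.85134753,   0.        , 284.43160356],
       [  0.        , 441.85134753, 212.59208624],
       [  0.        ,   0.        ,   1.        ]]), 'R': array([[ 0.00595583, -0.99995847,  0.00689857],
       [-0.99445707, -0.00664698, -0.10493313],
       [ 0.10497462, -0.00623537, -0.99445535]]), 't': array([  49.16054167,  542.71193283, 1131.20538795])}
cell0 [([135.0, 263.1], 0.69), ([424.7, 200.0], 0.66), ([391.3, 196.6], 0.65), ([177.6, 209.6], 0.55)]
pin [([429.3, 242.4], 0.62)]
pin_tip [([424.3, 219.2], 0.49)]
bore0 [([326.4, 192.4], 0.75), ([326.7, 213.3], 0.69), ([281.7, 214.3], 0.68), ([305.2, 213.8], 0.64), ([282.0, 190.7], 0.6
[... 1275 characters left out ...]
[301.7, 140.7], 0.7)]
puck_lamp [([147.9, 278.6], 0.7)]
multimeter [([299.2, 138.1], 0.65), ([259.0, 218.0], 0.49)]
screwdriver [([357.0, 257.8], 0.82), ([311.3, 199.8], 0.72)]
{'intrinsics': array([[309.88588613,   0.        , 275.36052651],
       [  0.        , 309.88588613, 207.25595967],
       [  0.        ,   0.        ,   1.        ]]), 'hand_eye': array([[-5.57481759e-04, -9.71167834e-01, -2.38396157e-01,
         6.72163992e+01],
       [ 9.99999837e-01, -5.70415241e-04, -1.47348611e-05,
         6.02403575e-01],
       [-1.21674778e-04, -2.38396126e-01,  9.71167994e-01,
        -1.70236855e+02],
       [ 0.00000000e+00,  0.00000000e+00,  0.00000000e+00,
         1.00000000e+00]])}
```

View pics/top0.png

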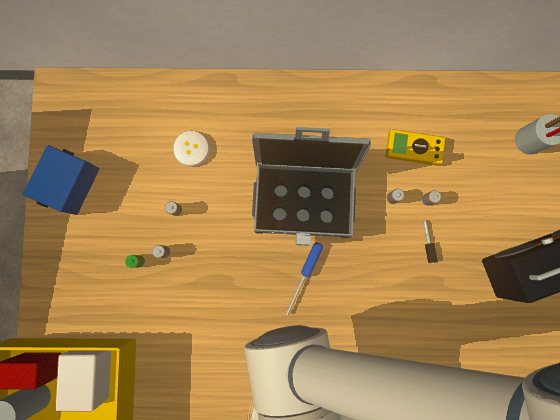

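View pics/side0.png

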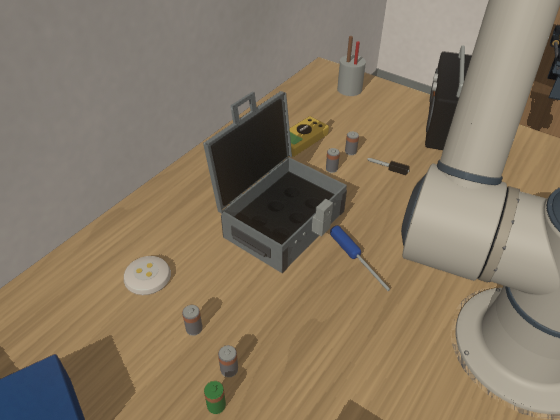

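Seen in the pictures:
- Four grey/copper cells, in top px: (173,208), (161,251), (397,195), (432,197).
- A green look-alike at top (134,261), side (215,398), which I leave alone.
- The pin at top (430,242), with its shank pointing away from the robot.
- The open case at (305,200), with its lug at (304,240).

Next I triangulate these.

```bash
cat > h.py <<'E'
from station import bot
import numpy as np, cv2
def cam(name,s=None):
    k=bot.get_calibration(name); K=k["intrinsics"]
    if name!="wrist": return K,np.array(k["R"]),np.array(k["t"])
    H=np.array(k["hand_eye"]); s=s or bot.observe()
    Rt=np.array(s["orientation"]); R=Rt@H[:3,:3]; c=Rt@H[:3,3]+np.array(s["tool_pos"])
    return K,R.T,-R.T@c
def toplane(c,px,z):
    K,R,t=c; d=R.T@np.linalg.solve(K,[px[0],px[1],1.]); o=-R.T@t
    return o+d*(z-o[2])/d[2]
def proj(c,X):
    K,R,t=c; p=(K@(R@np.asarray(X,float).reshape(-1,3).T+t[:,None])).T; return p[:,:2]/p[:,2:]
def snap(name,png=None):
    s=bot.observe(); im=bot.read_camera(name)
    if png: cv2.imwrite("pics/"+png,cv2.cvtColor(im,cv2.COLOR_RGB2BGR))
    return cam(name,s),im
E
python3 - <<'E'
from h import *
ct,cs=cam("top"),cam("side")
r=lambda v:np.round(v,1).tolist()
snap("top");snap("side")
for n,c in(("top",ct),("side",cs)):
    for d in bot.cut_out(n,"cell0"): 
        m=np.argwhere(d["mask"]);print(n,"cell mid z30",r(d["at"]),r(toplane(c,d["at"],30)),round(d["conf"],2),len(m))
    for q,z in(("cell0",0),("bore0",44),("eye",107),("hinge",85),("pin",10),("pin_tip",10),("case",0),("puck_lamp",0),("multimeter",0)):
        for d in bot.pinpoint(n,q): print(n,q,r(d["at"]),r(toplane(c,d["at"],z)[:2]),round(d["conf"],2))
E
```

```text
top cell mid z30 [133.1, 265.4] [402.5, 442.5, 30.0] 0.65 213
top cell mid z30 [392.3, 195.9] [588.4, -231.4, 30.0] 0.59 208
top cell mid z30 [173.6, 209.0] [549.7, 342.9, 30.0] 0.52 160
top cell mid z30 [431.7, 199.1] [580.6, -335.3, 30.0] 0.51 226
top cell mid z30 [160.4, 251.8] [437.9, 373.4, 30.0] 0.49 196
top cell mid z30 [305.9, 181.7] [624.6, -3.6, 30.0] 0.22 10872
top cell0 [426.1, 202.9] [574.3, -330.1] 0.78
top cell0 [166.0, 251.4] [439.5, 366.7] 0.75
top cell0 [134.8, 265.7] [401.3, 448.0] 0.71
top cell0 [391.5, 197.8] [587.5, -236.8] 0.67
top cell0 [175.9, 211.7] [545.8, 343.8] 0.48
top cell0 [429.1, 241.8] [469.4, -335.2] 0.44
top bore0 [306.0, 213.2] [539.5, -3.2] 0.93
top bore0 [302.6, 190.0] [600.2, 5.7] 0.84
top bore0 [328.2, 213.1] [540.2, -60.7] 0.79
top bore0 [279.2, 211.7] [543.0, 66.2] 0.62
top bore0 [284.0, 189.9] [600.1, 54.2] 0.61
top bore0 [328.5, 191.4] [597.0, -61.7] 0.57
top eye [305.7, 243.9] [458.0, 1.0] 0.83
top hinge [307.4, 165.4] [656.6, -4.3] 0.81
top hinge [301.4, 274.7] [383.1, 10.3] 0.43
top pin [428.2, 245.5] [459.1, -329.2] 0.69
top pin [162.6
[... 999 characters left out ...]
2.4, -60.4] 0.96
side bore0 [281.8, 231.7] [539.0, 58.9] 0.93
side bore0 [311.8, 203.0] [535.2, -59.0] 0.76
side bore0 [294.9, 216.1] [543.0, 0.8] 0.72
side eye [323.3, 208.6] [471.6, -0.1] 0.57
side hinge [254.6, 182.9] [659.1, -0.8] 0.91
side hinge [229.7, 372.3] [401.2, 407.3] 0.24
side pin [390.0, 161.9] [469.8, -350.0] 0.7
side pin [281.0, 233.2] [556.2, 37.1] 0.37
side pin_tip [365.5, 155.8] [536.2, -334.7] 0.62
side pin_tip [356.5, 258.3] [376.1, 2.5] 0.31
side case [288.1, 224.5] [564.2, -3.9] 0.6
side case [367.3, 157.1] [534.5, -344.6] 0.52
side case [260.2, 218.1] [631.1, 17.4] 0.17
side puck_lamp [145.0, 276.4] [725.8, 304.3] 0.8
side multimeter [274.4, 206.8] [626.4, -34.6] 0.58
```

Emit:
carry_out(commands=[6,4.97,-2.3,0.48,0,0,0,6,4.97,-2.3,0.48,0,0,0,6,4.97,-2.3,0.48,0,0,0,6,4.97,-2.3,0.48,0,0,0,6,4.97,-2.3,0.48,0,0,0,6,4.97,-2.3,0.48,0,0,0,6,4.97,-2.3,0.48,0,0,0,6,4.97,-2.3,0.48,0,0,0,6,4.97,-2.3,0.48,0,0,0,6,4.97,-2.3,0.48,0,0,0])

```text
time_s: 3.55
tool_pos: [590.0, -236.3, 165.9]
orientation: [[0.959, 0.284, 0.0], [0.284, -0.959, -0.0], [0.0, 0.0, -1.0]]
contact_force: [0.2, -0.9, -0.2]
grip_width: 60.1
finger_force: 0.0
```

Emit:
carry_out(commands=[6,0,0,0,0,0,-0.178,6,0,0,0,0,0,-0.178,6,0,0,0,0,0,-0.178,6,0,0,0,0,0,-0.178,6,0,0,0,0,0,-0.178,6,0,0,0,0,0,-0.178,6,0,0,0,0,0,-0.178,6,0,0,0,0,0,-0.178])

```text
time_s: 4.55
tool_pos: [588.7, -237.7, 165.9]
orientation: [[-0.146, 0.989, 0.0], [0.989, 0.146, -0.0], [-0.0, 0.0, -1.0]]
contact_force: [0.3, -0.0, -0.1]
grip_width: 60.1
finger_force: 0.0
```

Emit:
carry_out(commands=[6,0,0,0,0,0,-0.178,6,0,0,0,0,0,-0.178,6,0,0,0,0,0,-0.178,6,0,0,0,0,0,-0.178,6,0,0,0,0,0,-0.178,6,0,0,0,0,0,-0.178,6,0,0,0,0,0,-0.178,6,0,0,0,0,0,-0.178,6,0,0,0,0,0,0])

```text
time_s: 5.68
tool_pos: [588.7, -237.7, 165.9]
orientation: [[-1.0, 0.007, -0.0], [0.007, 1.0, 0.0], [0.0, 0.0, -1.0]]
contact_force: [0.3, 0.2, -0.4]
grip_width: 59.9
finger_force: 0.0
```

```bash
cat >> h.py <<'E'
from scipy.optimize import least_squares
a=np.linspace(0,2*np.pi,40)
def sil(c,x,y,z0=0):
    P=[[x+ r*np.cos(t),y+r*np.sin(t),z0+z] for r,z in((16.5,0),(16.5,58),(5,61.5)) for t in a]
    return cv2.convexHull(proj(c,P).astype(np.float32))
def fitcell(c,mask,guess,z0=0):
    "cell xy from the bounding box of its mask"
    h,w=mask.shape; v,u=np.nonzero(mask); bb=np.array([u.min(),u.max()+1,v.min(),v.max()+1])
    def f(p):
        q=sil(c,*p,z0)[:,0]; b=np.array([q[:,0].min(),q[:,0].max(),q[:,1].min(),q[:,1].max()])
        return np.clip(b,[0,0,0,0],[w,w,h,h])-bb
    s=least_squares(f,guess,loss="soft_l1",diff_step=1e-4); return s.x,s.fun
def cells(name,png=None):
    c,im=snap(name,png); out=[]
    for d in bot.cut_out(name,"cell0"):
        g=toplane(c,d["at"],35)[:2]; x,f=fitcell(c,d["mask"],g)
        v,u=np.nonzero(d["mask"]); col=im[d["mask"]].mean(0).round().tolist()
        print(np.round(x,1).tolist(),"res",np.round(f,1).tolist(),"at",np.round(d["at"]).tolist(),round(d["conf"],2),"rgb",col,len(u))
        out.append((x,d))
    return c,im,out
E
python3 -c "
from h import *
cells('wrist','w1.png')
print([(d['at'],d['conf']) for d in bot.pinpoint('wrist','cell0')])"
```

```text
[584.3, -335.3] res [-0.2, 0.2, -0.4, 0.4] at [179.0, 195.0] 0.84 rgb [183.0, 174.0, 161.0] 1514
[589.1, -239.4] res [0.1, -0.1, -0.7, 0.6] at [274.0, 202.0] 0.59 rgb [196.0, 189.0, 177.0] 1209
[([272.6, 192.1], 0.61), ([189.2, 186.2], 0.57)]
```

View pics/w1.png

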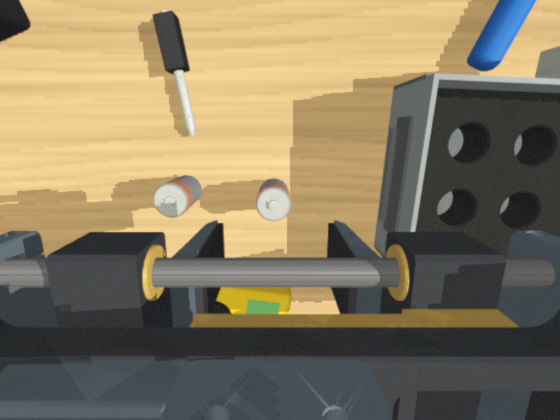

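The wrist view shows cell A at (274,202), between the fingers, and cell B at (179,195). Both are grey with a copper band, neither is green. The pin is at (175,70). I'll pick up A.

Emit:
carry_out(commands=[6,-0.04,-0.17,4.33,0,0,0,6,0,0,4.33,0,0,0,6,0,0,4.33,0,0,0,6,0,0,0,0,0,0,2,0,0,0,0,0,0,2,0,0,0,0,0,0,2,0,0,0,0,0,0,2,0,0,0,0,0,0,2,0,0,0,0,0,0,2,0,0,0,0,0,0])

```text
time_s: 7.08
tool_pos: [589.8, -239.8, 37.3]
orientation: [[-1.0, 0.006, 0.002], [0.006, 1.0, -0.001], [-0.002, -0.001, -1.0]]
contact_force: [-1.0, 0.0, 9.5]
grip_width: 32.4
finger_force: 30.0
```

Emit:
carry_out(commands=[2,0,0,-5,0,0,0,2,0,0,-5,0,0,0,2,0,0,-5,0,0,0,2,0,0,0,0,0,0])

```text
time_s: 7.58
tool_pos: [591.0, -240.3, 190.6]
orientation: [[-1.0, 0.006, 0.007], [0.006, 1.0, -0.003], [-0.007, -0.003, -1.0]]
contact_force: [0.5, -0.4, -2.8]
grip_width: 32.4
finger_force: 30.0
```

```bash
cat >> h.py <<'E'
def held(dz=36,png=None):
    "measured minus nominal (x,y) of the cell in the fingers, base dz under the TCP"
    c,im=snap("wrist",png); p=np.array(bot.observe()["tool_pos"])
    for d in bot.cut_out("wrist","cell0"):
        x,f=fitcell(c,d["mask"],p[:2],p[2]-dz)
        if np.linalg.norm(x-p[:2])<40: print("held",np.round(x-p[:2],1).tolist(),"res",np.round(f,1).tolist(),round(d["conf"],2))
E
python3 -c "
from h import *
held(36,'w2.png'); print(bot.observe()['tool_pos'],bot.observe()['grip_width'])"
```

```text
held [-16.0, -0.6] res [-1.3, 1.3, -23.6, 1.8] 0.59
[ 588.95884568 -239.32183515  186.32805193] 32.03296645802469
```

View pics/w2.png

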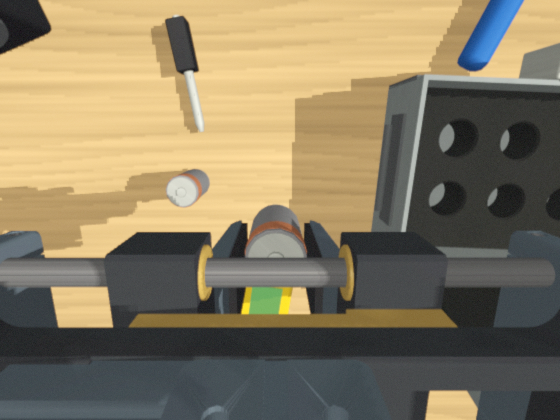

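Emit:
carry_out(commands=[2,0.8,4.8,0,0,0,0,2,0.8,4.8,0,0,0,0,2,0.8,4.8,0,0,0,0,2,0.8,4.8,0,0,0,0,2,0.8,4.8,0,0,0,0,2,0,0,0,0,0,0,2,0,0,0,0,0,0])

```text
time_s: 8.55
tool_pos: [550.0, 0.8, 185.1]
orientation: [[-1.0, 0.005, -0.002], [0.005, 1.0, -0.0], [0.002, -0.0, -1.0]]
contact_force: [0.4, -0.1, -1.6]
grip_width: 32.2
finger_force: 30.0
```

```bash
cat >> h.py <<'E'
def held(dz=36,png=None):
    c,im=snap("wrist",png); p=np.array(bot.observe()["tool_pos"])
    for d in bot.cut_out("wrist","cell0"):
        v,u=np.nonzero(d["mask"]); bb=np.array([u.min(),u.max()+1,v.min()])
        def f(o):
            q=sil(c,p[0]+o[0],p[1]+o[1],p[2]-dz)[:,0]; return np.array([q[:,0].min(),q[:,0].max(),q[:,1].min()])-bb
        s=least_squares(f,[0,0],diff_step=1e-3,x_scale=1)
        if np.linalg.norm(s.x)<40: print("held",np.round(s.x,1).tolist(),"res",np.round(s.fun,1).tolist(),round(d["conf"],2))
G=np.array([[x,y] for x in(-31,31) for y in(-62,0,62)],float)
def bores(name,png=None,guess=(569,0,0)):
    c,im=snap(name,png); D=[d["at"] for d in bot.pinpoint(name,"bore0") if d["conf"]>.3]
    W=np.array([toplane(c,d,44)[:2] for d in D])
    def grid(p):
        R=np.array([[np.cos(p[2]),-np.sin(p[2])],[np.sin(p[2]),np.cos(p[2])]]); return G@R.T+p[:2]
    def f(p):
        g=grid(p); k=[np.argmin(np.linalg.norm(g-w,axis=1)) for w in W]
        e=(g[k]-W); return e[np.linalg.norm(e,axis=1)<25].ravel() if 0 else np.clip(e,-30,30).ravel()
    s=least_squares(f,guess,loss="soft_l1",x_scale=[1,1,.01])
    print(name,"case x,y,yaw",np.round(s.x,3).tolist(),"n",len(W)); print(np.round(s.fun.reshape(-1,2),1).tolist())
    return s.x,grid(s.x)
E
python3 -c "
from h import *
held(); print(bot.observe()['tool_pos'])
x,g=bores('wrist','w3.png');bores('top');bores('side')
c=cam('wrist')
for q,z in(('eye',107),('hinge',85)):
  print(q,[(np.round(toplane(c,d['at'],z),1).tolist(),d['conf'],d['at']) for d in bot.pinpoint('wrist',q)])
im=cv2.imread('pics/w3.png')
for G0 in g:
  P=np.array([[G0[0]+18*np.cos(t),G0[1]+18*np.sin(t),44] for t in a]);cv2.polylines(im,[proj(c,P).round().astype(int)],1,(0,0,255))
cv2.imwrite('pics/w3o.png',im)
"
```

```text
held [0.0, 0.0] res [-1.5, 1.4, 1.6] 0.61
held [0.0, 0.0] res [-312.5, -252.6, 21.6] 0.59
[5.50367247e+02 4.77759786e-02 1.85410733e+02]
wrist case x,y,yaw [568.877, 2.022, -0.043] n 5
[[2.0, 0.6], [-1.4, -1.5], [-0.2, -2.1], [3.8, 0.2], [-1.8, 3.3]]
top case x,y,yaw [570.704, 2.032, -0.071] n 3
[[-0.1, -0.1], [-2.6, -1.7], [10.6, 2.4]]
side case x,y,yaw [569.885, 0.485, 0.013] n 6
[[0.3, 1.0], [-1.1, 3.6], [-3.2, -1.3], [1.3, 3.4], [2.8, -1.6], [-0.4, -6.7]]
eye [([467.0, 5.4, 107.0], 0.93, [281.7, 108.0])]
hinge [([657.9, -3.6, 85.0], 0.87, [272.6, 312.7])]
```

View pics/w3o.png

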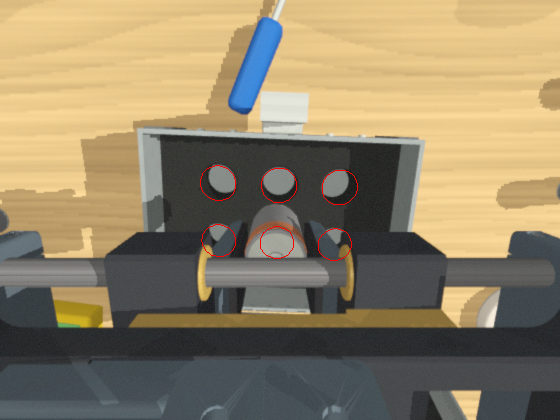

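```bash
cat >> h.py <<'E'
def held(dz=36,png=None):
    c,im=snap("wrist",png); p=np.array(bot.observe()["tool_pos"]); best=None
    for d in bot.cut_out("wrist","cell0"):
        v,u=np.nonzero(d["mask"]); bb=np.array([u.min(),u.max()+1,v.min()])
        def f(o):
            q=sil(c,p[0]+o[0]-100,p[1]+o[1]-100,p[2]-dz)[:,0]; return np.array([q[:,0].min(),q[:,0].max(),q[:,1].min()])-bb
        s=least_squares(f,[100,100],diff_step=1e-3)
        if np.linalg.norm(s.x-100)<40: print("held off",np.round(s.x-100,1).tolist(),"res",np.round(s.fun,1).tolist(),round(d["conf"],2)); best=s.x-100
    return best
def rim(c,im,guess=(569,2,-.045),hx=85,hy=123,z=85,it=4):
    S=cv2.GaussianBlur(cv2.cvtColor(im,cv2.COLOR_RGB2HSV)[...,1],(3,3),0).astype(np.float32)
    L=[((-hx,y),(-1,0)) for y in np.r_[np.arange(-115,-50,3),np.arange(51,116,3)]]+[((x,s*hy),(0,s)) for x in range(-80,0,3) for s in(-1,1)]
    p=np.array(guess,float)
    for k in range(it):
        A=[];b=[];o=np.arange(-10,10.1,.25)*(1 if k<2 else .5)
        R=np.array([[np.cos(p[2]),-np.sin(p[2])],[np.sin(p[2]),np.cos(p[2])]])
        for q,n in L:
            w=R@q+p[:2]; nn=R@n; P=proj(c,np.c_[w+np.outer(o,nn),np.full(len(o),z)]).astype(np.float32)
            g=cv2.remap(S,P[:,0],P[:,1],cv2.INTER_LINEAR)[:,0] if 0 else cv2.remap(S,P[None,:,0],P[None,:,1],cv2.INTER_LINEAR)[0]
            d=np.convolve(g,np.r_[np.ones(6),-np.ones(6)],"same"); i=np.argmax(d[7:-7])+7
            if d[i]>100: A.append([nn[0],nn[1],nn@[-(R@q)[1],(R@q)[0]]]); b.append(o[i])
        A=np.array(A);b=np.array(b)
        s=least_squares(lambda v:A@v-b,[0,0,0],loss="soft_l1",x_scale=[1,1,.01]); p+=s.x
    print("rim case",np.round(p,3).tolist(),"n",len(b),"med|e|",np.median(abs(s.fun)).round(2)); return p
E
python3 -c "
from h import *
held()
c,im=snap('wrist');p=rim(c,im)
o=cv2.cvtColor(im,cv2.COLOR_RGB2BGR)
R=np.array([[np.cos(p[2]),-np.sin(p[2])],[np.sin(p[2]),np.cos(p[2])]])
for g in G@R.T+p[:2]:
  P=np.array([[g[0]+18*np.cos(t),g[1]+18*np.sin(t),44] for t in a]);cv2.polylines(o,[proj(c,P).round().astype(int)],1,(0,0,255))
for hx,hy in((85,123),(81,119)):
  P=np.c_[np.array([[-hx,-hy],[hx,-hy],[hx,hy],[-hx,hy]])@R.T+p[:2],[85]*4];cv2.polylines(o,[proj(c,P).round().astype(int)],1,(0,0,255))
cv2.imwrite('pics/w4.png',cv2.resize(o[100:260,120:440],None,fx=2.5,fy=2.5,interpolation=cv2.INTER_CUBIC))
"
```

```text
held off [-0.8, -0.3] res [-1.0, 1.0, 0.1] 0.84
rim case [569.763, 1.221, -0.049] n 98 med|e| 0.25
```

View pics/w4.png

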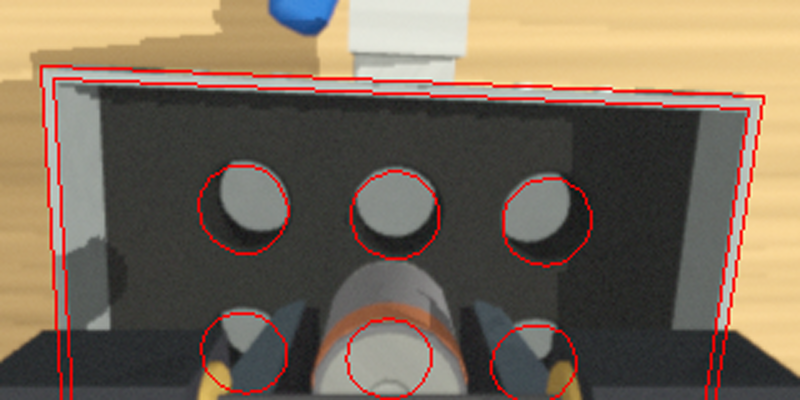

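The overlay fits the rim to within a pixel. The bore mouths sit about 1.6 mm nearer the robot than the centred grid assumed. I'll move the cell to just above the middle front bore.

Emit:
carry_out(commands=[2,1.24,0.3,0,0,0,0,2,0,0,4.9,0,0,0,2,0,0,4.9,0,0,0,2,0,0,0,0,0,0,2,0,0,0,0,0,0,2,0,0,0,0,0,0])

```text
time_s: 9.95
tool_pos: [539.2, 3.8, 90.0]
orientation: [[-1.0, 0.006, 0.003], [0.006, 1.0, -0.0], [-0.003, -0.0, -1.0]]
contact_force: [0.4, 0.9, -1.8]
grip_width: 32.1
finger_force: 30.0
```

```bash
python3 -c "
from h import *
print(bot.observe()['tool_pos'],bot.observe()['contact_force']);held()
c,im=snap('wrist');p=rim(c,im,(569.7,1.2,-.049))
o=cv2.cvtColor(im,cv2.COLOR_RGB2BGR)
cv2.imwrite('pics/w5.png',cv2.resize(o[100:340,120:440],None,fx=2.5,fy=2.5,interpolation=cv2.INTER_CUBIC))
"
```

```text
[539.15975335   3.84552587  89.95735626] [ 0.37267321  0.8660043  -1.75167823]
held off [-0.5, -0.2] res [-1.0, 1.0, 0.1] 0.82
rim case [566.405, 1.384, -0.048] n 87 med|e| 0.25
```

View pics/w5.png

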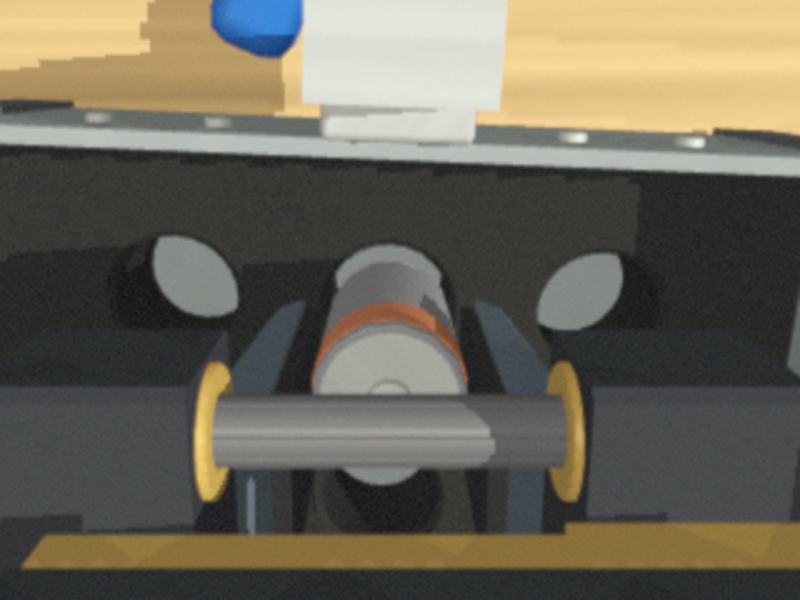

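```bash
python3 -c "
from h import *
print(bot.observe()['tool_pos'])
c=cam('wrist')
print(toplane(c,(275,197.6),44)+[18,0,0], toplane(c,(275,210),4))
print(proj(c,[[537.2,2.7,44],[519.2,2.7,44],[519.2,2.7,4]]))
"
```

```text
[538.67128601   3.87953997  89.18092827]
[536.26551441   3.20995093  44.        ] [537.75033714   3.03901312   4.        ]
[[274.46866401 223.12205906]
 [274.29176285 198.88876535]
 [274.4489673  188.5387313 ]]
```

Emit:
carry_out(commands=[2,0.15,-0.05,0,0,0,0,2,0,0,1,0,0,0,2,0,0,0,0,0,0,2,0,0,0,0,0,0])

```text
time_s: 10.6
tool_pos: [536.7, 3.4, 77.8]
orientation: [[-1.0, 0.006, -0.0], [0.006, 1.0, 0.0], [0.0, 0.0, -1.0]]
contact_force: [1.7, -0.3, -1.8]
grip_width: 32.4
finger_force: 30.0
```

Emit:
carry_out(commands=[2,0,0,0.5,0,0,0,2,0,0,0.5,0,0,0,2,0,0,0,0,0,0])

```text
time_s: 10.98
tool_pos: [536.6, 3.4, 67.6]
orientation: [[-1.0, 0.006, -0.0], [0.006, 1.0, 0.0], [0.0, 0.0, -1.0]]
contact_force: [4.0, -0.2, -3.2]
grip_width: 32.5
finger_force: 30.0
```

Emit:
carry_out(commands=[2,-0.05,0,0.7,0,0,0,2,0,0,0.7,0,0,0,2,0,0,0.6,0,0,0,2,0,0,0,0,0,0,5,0,0,0,0,0,0,5,0,0,0,0,0,0,5,0,0,0,0,0,0])

```text
time_s: 11.85
tool_pos: [536.8, 3.4, 48.1]
orientation: [[-1.0, 0.006, -0.0], [0.006, 1.0, 0.0], [0.0, 0.0, -1.0]]
contact_force: [0.4, -0.1, 0.7]
grip_width: 49.7
finger_force: 0.0
```

```bash
python3 -c "
from h import *
print(bot.observe()['tool_pos'])
c,im=snap('wrist')
o=cv2.cvtColor(im,cv2.COLOR_RGB2BGR)
cv2.imwrite('pics/w6.png',cv2.resize(o[100:340,120:440],None,fx=2,fy=2))
"
```

```text
[536.80552706   3.42643095  48.10955935]
```

View pics/w6.png

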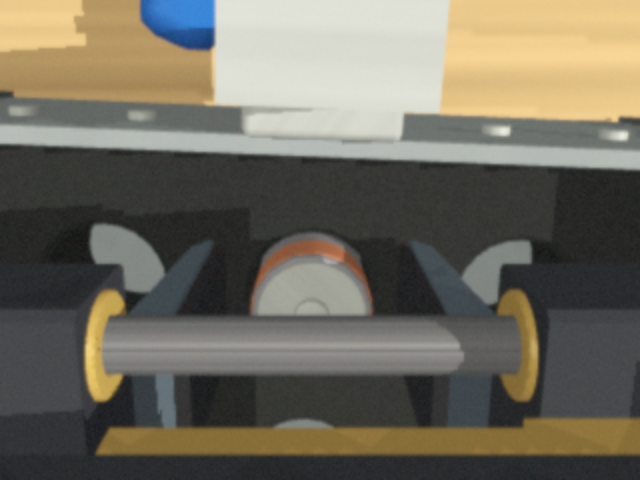

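The cell dropped cleanly into the middle front bore. Next is B.

Emit:
carry_out(commands=[6,0,0,-4.7,0,0,0,6,0,0,-4.7,0,0,0,6,0,0,-4.7,0,0,0,6,-0.8,-5.65,0,0,0,0,6,-0.8,-5.65,0,0,0,0,6,-0.8,-5.65,0,0,0,0,6,-0.8,-5.65,0,0,0,0,6,-0.8,-5.65,0,0,0,0,6,-0.8,-5.65,0,0,0,0,6,0,0,2,0,0,0])

```text
time_s: 13.15
tool_pos: [583.6, -340.4, 169.6]
orientation: [[-1.0, 0.009, 0.003], [0.009, 1.0, -0.003], [-0.003, -0.003, -1.0]]
contact_force: [-0.1, 1.0, 0.2]
grip_width: 59.8
finger_force: 0.0
```

Emit:
carry_out(commands=[6,0,0,0,0,0,0,6,0,0,0,0,0,0])

```text
time_s: 13.4
tool_pos: [583.2, -335.3, 169.6]
orientation: [[-1.0, 0.005, 0.0], [0.005, 1.0, -0.0], [-0.0, -0.0, -1.0]]
contact_force: [-0.1, 0.7, -0.0]
grip_width: 60.1
finger_force: 0.0
```

```bash
python3 -c "
from h import *
print(bot.observe()['tool_pos']);cells('wrist')
c=cam('wrist')
for q in('pin','pin_tip'): print(q,[(np.round(toplane(c,d['at'],10),1).tolist(),d['conf']) for d in bot.pinpoint('wrist',q)])
print('top');cells('top')
"
```

```text
[ 583.21009158 -335.29135346  169.61151015]
[585.0, -334.8] res [-0.1, 0.1, -1.0, 0.8] at [279.0, 200.0] 0.73 rgb [195.0, 189.0, 177.0] 1134
pin [([466.3, -332.0, 10.0], 0.97)]
pin_tip [([528.5, -323.5, 10.0], 0.65)]
top
[550.7, 342.7] res [-0.5, 0.5, -0.0, 0.0] at [174.0, 208.0] 0.67 rgb [143.0, 129.0, 105.0] 200
[439.6, 371.5] res [-0.4, 0.4, 0.4, -0.4] at [163.0, 250.0] 0.65 rgb [141.0, 128.0, 105.0] 207
[412.7, 432.5] res [-0.0, 0.0, -0.1, 0.1] at [136.0, 264.0] 0.54 rgb [74.0, 105.0, 40.0] 211
[580.1, -329.9] res [-2.1, 1.7, -1.6, 1.8] at [428.0, 202.0] 0.4 rgb [111.0, 95.0, 80.0] 101
```

Emit:
carry_out(commands=[6,-0.16,0.04,4.45,0,0,0,6,0,0,4.45,0,0,0,6,0,0,4.45,0,0,0,6,0,0,0,0,0,0,2,0,0,0,0,0,0,2,0,0,0,0,0,0,2,0,0,0,0,0,0,2,0,0,0,0,0,0,2,0,0,0,0,0,0,2,0,0,0,0,0,0])

```text
time_s: 14.95
tool_pos: [585.4, -335.9, 37.0]
orientation: [[-1.0, 0.006, 0.002], [0.006, 1.0, -0.001], [-0.002, -0.001, -1.0]]
contact_force: [-0.6, 0.9, 9.3]
grip_width: 32.7
finger_force: 30.0
```

Emit:
carry_out(commands=[2,0,0,-5,0,0,0,2,0,0,-5,0,0,0,2,0,0,-5,0,0,0,2,1.02,5.53,0,0,0,0,2,1.02,5.53,0,0,0,0,2,1.02,5.53,0,0,0,0,2,1.02,5.53,0,0,0,0,2,1.02,5.53,0,0,0,0,2,0,0,0,0,0,0,2,0,0,0,0,0,0])

```text
time_s: 16.2
tool_pos: [535.6, -58.9, 186.0]
orientation: [[-1.0, 0.005, 0.001], [0.005, 1.0, -0.0], [-0.001, -0.0, -1.0]]
contact_force: [-0.0, 0.2, -0.5]
grip_width: 32.3
finger_force: 30.0
```

Emit:
carry_out(commands=[2,0,0,4.8,0,0,0,2,0,0,4.8,0,0,0,2,0,0,0,0,0,0,2,0,0,0,0,0,0,2,0,0,0,0,0,0])

```text
time_s: 16.82
tool_pos: [536.5, -59.2, 91.4]
orientation: [[-1.0, 0.006, 0.003], [0.006, 1.0, -0.001], [-0.003, -0.001, -1.0]]
contact_force: [0.0, 0.3, -1.9]
grip_width: 32.4
finger_force: 30.0
```

```bash
python3 -c "
from h import *
print(bot.observe()['tool_pos'],bot.observe()['grip_width'])
held(36); c=cam('wrist'); print([(np.round(toplane(c,d['at'],44),1).tolist(),d['conf'],d['at']) for d in bot.pinpoint('wrist','bore0')])
print(proj(c,[[533.8,-58.5,44]]))
"
```

```text
[536.54975401 -59.24082486  91.35942625] 32.42342975723997
held off [-0.5, -0.4] res [-1.0, 1.0, 0.1] 0.58
[([601.0, 63.9, 44.0], 0.91, [433.7, 302.6]), ([594.7, -62.0, 44.0], 0.88, [272.6, 296.3]), ([540.9, 66.2, 44.0], 0.56, [446.4, 229.4]), ([552.8, -7.2, 44.0], 0.34, [345.8, 245.2])]
[[276.71583468 221.21491133]]
```

Emit:
carry_out(commands=[2,0.22,0.07,0,0,0,0,2,0,0,1.2,0,0,0,2,0,0,0,0,0,0,2,0,0,0,0,0,0])

```text
time_s: 17.48
tool_pos: [533.3, -58.1, 77.2]
orientation: [[-1.0, 0.006, 0.0], [0.006, 1.0, -0.0], [-0.0, -0.0, -1.0]]
contact_force: [2.5, -1.2, -3.3]
grip_width: 32.0
finger_force: 30.0
```

```bash
python3 -c "
from h import *
print(bot.observe()['tool_pos'])
held(36);c,im=snap('wrist','w7.png')
o=cv2.imread('pics/w7.png')
for r,z in((18,44),(18,4)):
  P=np.array([[533.6+r*np.cos(t),-58.8+r*np.sin(t),z] for t in a]);cv2.polylines(o,[(proj(c,P)).round().astype(int)],1,(0,0,255))
cv2.imwrite('pics/w7.png',cv2.resize(o[150:310,180:380],None,fx=4,fy=3.7,interpolation=cv2.INTER_CUBIC))
"
```

```text
[533.32442351 -58.05030107  77.24461461]
held off [-0.1, -0.2] res [-1.0, 1.0, 0.1] 0.64
```

View pics/w7.png

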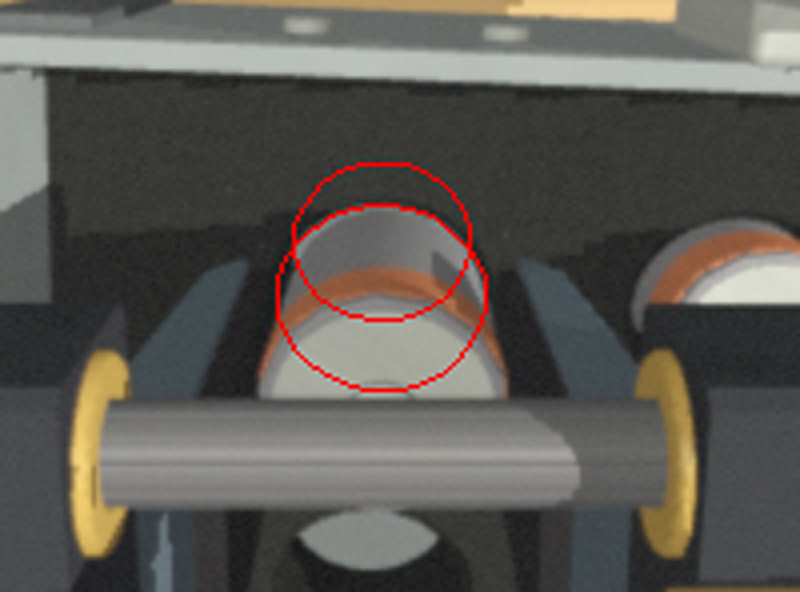

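The cell is already in the mouth of the bore. I keep going down.

Emit:
carry_out(commands=[2,-0.04,-0.04,0.5,0,0,0,2,0,0,0.5,0,0,0,2,0,0,0.5,0,0,0,2,0,0,0,0,0,0])

```text
time_s: 18.12
tool_pos: [533.4, -58.3, 62.0]
orientation: [[-1.0, 0.006, -0.0], [0.006, 1.0, 0.0], [0.0, 0.0, -1.0]]
contact_force: [5.2, -1.1, -4.7]
grip_width: 31.8
finger_force: 30.0
```

Emit:
carry_out(commands=[2,0,0,0.5,0,0,0,2,0,0,0.5,0,0,0,2,0,0,0.45,0,0,0,2,0,0,0,0,0,0])

```text
time_s: 18.62
tool_pos: [533.6, -58.4, 47.5]
orientation: [[-1.0, 0.006, 0.0], [0.006, 1.0, 0.0], [-0.0, 0.0, -1.0]]
contact_force: [5.2, -1.0, -4.2]
grip_width: 32.6
finger_force: 30.0
```

Emit:
carry_out(commands=[5,0,0,0,0,0,0,5,0,0,0,0,0,0,5,0,0,0,0,0,0,6,0,0,-4.7,0,0,0,6,0,0,-4.7,0,0,0,6,0,0,-4.7,0,0,0])

```text
time_s: 19.38
tool_pos: [533.0, -58.3, 190.5]
orientation: [[-1.0, 0.006, -0.001], [0.006, 1.0, 0.0], [0.001, 0.0, -1.0]]
contact_force: [0.8, 0.6, 0.2]
grip_width: 60.2
finger_force: 0.0
```

Emit:
carry_out(commands=[6,-0.25,5.75,0,0,0,0,6,-0.25,5.75,0,0,0,0,6,-0.25,5.75,0,0,0,0,6,-0.25,5.75,0,0,0,0,6,-0.25,5.75,0,0,0,0,6,-0.25,5.75,0,0,0,0,6,-0.25,5.75,0,0,0,0,6,0,0,2,0,0,0,6,0,0,0,0,0,0,6,0,0,0,0,0,0])

```text
time_s: 20.62
tool_pos: [553.5, 343.4, 169.5]
orientation: [[-1.0, 0.007, -0.0], [0.007, 1.0, -0.0], [0.0, -0.0, -1.0]]
contact_force: [-0.2, 0.5, -0.4]
grip_width: 59.9
finger_force: 0.0
```

```bash
python3 -c "
from h import *
print(bot.observe()['tool_pos'],bot.observe()['orientation'][:2]);cells('wrist')
"
```

```text
[553.46242636 343.42065479 169.51084603] [[-9.99978492e-01  6.55827275e-03 -6.22424072e-05]
 [ 6.55828034e-03  9.99978487e-01 -1.22509567e-04]]
[439.8, 371.9] res [-0.3, 0.2, -0.1, 0.2] at [308.0, 76.0] 0.78 rgb [193.0, 189.0, 178.0] 1471
[552.5, 344.0] res [-0.2, 0.2, -1.4, 1.1] at [273.0, 197.0] 0.65 rgb [189.0, 184.0, 172.0] 1136
[415.2, 438.1] res [-0.5, 0.4, -0.7, 1.3] at [381.0, 47.0] 0.63 rgb [72.0, 149.0, 77.0] 2047
```

Emit:
carry_out(commands=[6,0.08,0.06,4.45,0,0,0,6,0,0,4.45,0,0,0,6,0,0,4.45,0,0,0,6,0,0,0,0,0,0,2,0,0,0,0,0,0,2,0,0,0,0,0,0,2,0,0,0,0,0,0,2,0,0,0,0,0,0,2,0,0,0,0,0,0,2,0,0,0,0,0,0])

```text
time_s: 21.98
tool_pos: [553.3, 345.0, 36.9]
orientation: [[-1.0, 0.006, 0.002], [0.006, 1.0, 0.001], [-0.002, 0.001, -1.0]]
contact_force: [-0.5, -0.5, 10.7]
grip_width: 32.3
finger_force: 30.0
```

Emit:
carry_out(commands=[2,0,0,-5,0,0,0,2,0,0,-5,0,0,0,2,0,0,-5,0,0,0,2,0.22,-5.57,0,0,0,0,2,0.22,-5.57,0,0,0,0,2,0.22,-5.57,0,0,0,0,2,0.22,-5.57,0,0,0,0,2,0.22,-5.57,0,0,0,0,2,0,0,0,0,0,0,2,0,0,0,0,0,0])

```text
time_s: 23.22
tool_pos: [540.0, 66.3, 185.9]
orientation: [[-1.0, 0.007, 0.0], [0.007, 1.0, 0.0], [-0.0, 0.0, -1.0]]
contact_force: [0.0, 0.7, -1.1]
grip_width: 32.2
finger_force: 30.0
```

Emit:
carry_out(commands=[2,0,0,4.8,0,0,0,2,0,0,4.8,0,0,0,2,0,0,0,0,0,0,2,0,0,0,0,0,0,2,0,0,0,0,0,0,2,0,0,0,0,0,0])

```text
time_s: 23.98
tool_pos: [540.7, 66.3, 90.8]
orientation: [[-1.0, 0.006, 0.002], [0.006, 1.0, 0.0], [-0.002, 0.0, -1.0]]
contact_force: [0.5, 0.6, -2.0]
grip_width: 32.1
finger_force: 30.0
```

```bash
python3 -c "
from h import *
print(bot.observe()['tool_pos'],bot.observe()['grip_width'])
held(36)
"
```

```text
[540.70960602  66.33060545  90.80899953] 32.13670354152657
held off [0.2, -0.4] res [-0.4, 0.4, 0.0] 0.61
```

Emit:
carry_out(commands=[2,0.08,-0.09,0,0,0,0,2,0,0,1.2,0,0,0,2,0,0,0,0,0,0,2,0,0,0,0,0,0])

```text
time_s: 24.58
tool_pos: [539.3, 65.3, 77.3]
orientation: [[-1.0, 0.006, -0.0], [0.006, 1.0, 0.0], [0.0, 0.0, -1.0]]
contact_force: [2.4, 0.7, -2.3]
grip_width: 32.4
finger_force: 30.0
```

Emit:
carry_out(commands=[2,0,0,0.5,0,0,0,2,0,0,0.5,0,0,0,2,0,0,0,0,0,0])

```text
time_s: 24.95
tool_pos: [539.2, 65.3, 67.1]
orientation: [[-1.0, 0.006, -0.0], [0.006, 1.0, -0.0], [0.0, -0.0, -1.0]]
contact_force: [4.2, 0.3, -5.0]
grip_width: 32.2
finger_force: 30.0
```

Now down to the end, release and lift. After that I travel to D at about (440,372).

Emit:
carry_out(commands=[2,-0.05,0,0.7,0,0,0,2,0,0,0.7,0,0,0,2,0,0,0.5,0,0,0,2,0,0,0,0,0,0,5,0,0,0,0,0,0,5,0,0,0,0,0,0,5,0,0,0,0,0,0])

```text
time_s: 25.82
tool_pos: [539.2, 65.3, 48.4]
orientation: [[-1.0, 0.006, -0.001], [0.006, 1.0, 0.0], [0.001, 0.0, -1.0]]
contact_force: [-0.7, -0.1, 0.0]
grip_width: 50.0
finger_force: 0.0
```

Emit:
carry_out(commands=[6,0,0,-4.7,0,0,0,6,0,0,-4.7,0,0,0,6,0,0,-4.7,0,0,0,6,1.7,5.12,0,0,0,0,6,1.7,5.12,0,0,0,0,6,1.7,5.12,0,0,0,0,6,1.7,5.12,0,0,0,0,6,1.7,5.12,0,0,0,0,6,1.7,5.12,0,0,0,0])

```text
time_s: 26.95
tool_pos: [438.4, 374.6, 189.5]
orientation: [[-1.0, 0.006, -0.0], [0.006, 1.0, -0.0], [0.0, -0.0, -1.0]]
contact_force: [1.0, -0.3, 0.6]
grip_width: 59.8
finger_force: 0.0
```

Emit:
carry_out(commands=[6,0,0,2,0,0,0,6,0,0,0,0,0,0,6,0,0,0,0,0,0])

```text
time_s: 27.32
tool_pos: [439.7, 372.6, 170.0]
orientation: [[-1.0, 0.006, 0.0], [0.006, 1.0, -0.0], [-0.0, -0.0, -1.0]]
contact_force: [0.3, 0.4, 0.3]
grip_width: 59.9
finger_force: 0.0
```

```bash
python3 -c "
from h import *
print(bot.observe()['tool_pos']);cells('wrist')
"
```

```text
[439.6778745  372.61433611 169.98283184]
[440.0, 372.2] res [0.9, -0.9, -0.3, 0.3] at [275.0, 202.0] 0.92 rgb [189.0, 182.0, 168.0] 1241
[414.8, 438.3] res [-0.5, 0.4, -0.8, 0.7] at [345.0, 173.0] 0.78 rgb [77.0, 162.0, 83.0] 1320
```

Emit:
carry_out(commands=[5.4,-0.03,-0.04,4.46,0,0,0,5.4,0,0,4.46,0,0,0,5.4,0,0,4.46,0,0,0,5.4,0,0,0,0,0,0,2,0,0,0,0,0,0,2,0,0,0,0,0,0,2,0,0,0,0,0,0,2,0,0,0,0,0,0,2,0,0,0,0,0,0,2,0,0,0,0,0,0])

```text
time_s: 28.68
tool_pos: [440.7, 373.3, 37.4]
orientation: [[-1.0, 0.006, 0.002], [0.006, 1.0, 0.002], [-0.002, 0.002, -1.0]]
contact_force: [0.1, -1.2, 11.7]
grip_width: 32.2
finger_force: 30.0
```

Emit:
carry_out(commands=[2,0,0,-5,0,0,0,2,0,0,-5,0,0,0,2,0,0,-5,0,0,0,2,-2.3,-5.31,0,0,0,0,2,-2.3,-5.31,0,0,0,0,2,-2.3,-5.31,0,0,0,0,2,-2.3,-5.31,0,0,0,0,2,-2.3,-5.31,0,0,0,0,2,-2.3,-5.31,0,0,0,0,2,-2.3,-5.31,0,0,0,0])

```text
time_s: 29.92
tool_pos: [599.1, -1.8, 186.6]
orientation: [[-1.0, 0.006, 0.001], [0.006, 1.0, -0.0], [-0.001, -0.0, -1.0]]
contact_force: [1.3, 0.4, -2.0]
grip_width: 32.7
finger_force: 30.0
```

Emit:
carry_out(commands=[2,0,0,0,0,0,0,2,0,0,0,0,0,0,2,0,0,4.8,0,0,0,2,0,0,4.8,0,0,0,2,0,0,0,0,0,0,2,0,0,0,0,0,0,2,0,0,0,0,0,0,2,0,0,0,0,0,0])

```text
time_s: 30.92
tool_pos: [599.3, 0.1, 91.1]
orientation: [[-1.0, 0.006, 0.002], [0.006, 1.0, -0.0], [-0.002, -0.0, -1.0]]
contact_force: [-0.2, 0.4, -2.2]
grip_width: 32.2
finger_force: 30.0
```

```bash
python3 -c "
from h import *
print(bot.observe()['tool_pos'],bot.observe()['grip_width'],bot.observe()['contact_force'])
held(36)
"
```

```text
[5.99282656e+02 9.74023373e-02 9.11293162e+01] 32.221338374327814 [-0.24300866  0.37522941 -2.17095448]
held off [-0.4, -0.2] res [-0.9, 0.9, 0.1] 0.77
```

```bash
python3 -c "
from h import *
c,im=snap('wrist')
P=proj(c,[[598.7-18,0.4,44],[598.7-16,0.4,44]]);print(P)
u=int(round(P[0,0]));g=cv2.cvtColor(im,cv2.COLOR_RGB2GRAY)
for r in range(185,212): print(r,g[r,u-2:u+3].mean().round(),round(toplane(c,(u,r),44)[0],1),end='; ')
"
```

```text
[[276.48234562 200.20615905]
 [276.49780362 202.92362786]]
185 55.0 569.7; 186 57.0 570.4; 187 57.0 571.1; 188 57.0 571.8; 189 56.0 572.5; 190 56.0 573.3; 191 56.0 574.0; 192 57.0 574.7; 193 57.0 575.4; 194 57.0 576.2; 195 56.0 576.9; 196 55.0 577.6; 197 56.0 578.3; 198 50.0 579.1; 199 61.0 579.8; 200 101.0 580.5; 201 134.0 581.3; 202 137.0 582.0; 203 136.0 582.8; 204 131.0 583.5; 205 116.0 584.2; 206 104.0 585.0; 207 103.0 585.7; 208 104.0 586.5; 209 105.0 587.2; 210 104.0 587.9; 211 105.0 588.7;
```

Emit:
carry_out(commands=[2,0,0.03,0.7,0,0,0,2,0,0,0.6,0,0,0,2,0,0,0,0,0,0,2,0,0,0,0,0,0])

```text
time_s: 31.58
tool_pos: [598.6, 0.4, 76.5]
orientation: [[-1.0, 0.006, -0.0], [0.006, 1.0, 0.0], [0.0, 0.0, -1.0]]
contact_force: [0.9, -0.1, -2.2]
grip_width: 32.3
finger_force: 30.0
```

Emit:
carry_out(commands=[2,0,0,0.5,0,0,0,2,0,0,0.5,0,0,0,2,0,0,0,0,0,0])

```text
time_s: 31.95
tool_pos: [598.5, 0.4, 66.3]
orientation: [[-1.0, 0.006, -0.0], [0.006, 1.0, 0.0], [0.0, 0.0, -1.0]]
contact_force: [2.8, 1.4, -3.4]
grip_width: 32.3
finger_force: 30.0
```

Emit:
carry_out(commands=[2,-0.03,-0.03,0.7,0,0,0,2,0,0,0.7,0,0,0,2,0,0,0.4,0,0,0,2,0,0,0,0,0,0,5,0,0,0,0,0,0,5,0,0,0,0,0,0,5,0,0,0,0,0,0])

```text
time_s: 32.83
tool_pos: [598.7, 0.0, 48.9]
orientation: [[-1.0, 0.006, -0.0], [0.006, 1.0, -0.0], [0.0, -0.0, -1.0]]
contact_force: [-0.2, -0.6, -0.8]
grip_width: 49.8
finger_force: 0.0
```

Emit:
carry_out(commands=[5,0,0,-4.7,0,0,0,5,0,0,-4.7,0,0,0,5,0,0,-4.7,0,0,0,5,0,0,-4.7,0,0,0,5,0,0,0,0,0,0,5,0,0,0,0,0,0])

```text
time_s: 33.58
tool_pos: [598.4, 0.1, 236.2]
orientation: [[-1.0, 0.006, -0.001], [0.006, 1.0, 0.0], [0.001, 0.0, -1.0]]
contact_force: [-1.0, -0.0, -0.2]
grip_width: 50.0
finger_force: 0.0
```

```bash
cat >> h.py <<'E'
def depth(name,B):
    "fit base height of each seated cell from its mask top/bottom/left/right"
    c,im=snap(name)
    for d in bot.cut_out(name,"cell0"):
        w=toplane(c,d["at"],60)[:2]; k=np.argmin(np.linalg.norm(B-w,axis=1))
        if np.linalg.norm(B[k]-w)>30: print("elsewhere",np.round(w),im[d["mask"]].mean(0).round()); continue
        v,u=np.nonzero(d["mask"]); print(name,k,"bbox",u.min(),u.max()+1,v.min(),v.max()+1,end=" | ")
        for z in(4,8,12,16):
            t=lambda zz:np.array([[B[k][0]+16.5*np.cos(q),B[k][1]+16.5*np.sin(q),zz] for q in a])
            q=proj(c,t(z+58)); print(z,np.r_[q.min(0),q.max(0)].round(1)[[0,2,1,3]].tolist(),end=" ")
        print()
E
python3 -c "
from h import *
B=np.array([[533.3,-58.6],[536.4,3.3],[539.1,65.2],[598.3,.2]])
print(bot.observe()['tool_pos']);depth('wrist',B);depth('side',B);depth('top',B)
snap('side','side1.png')"
```

```text
[5.98406138e+02 8.43185797e-02 2.36210313e+02]
wrist 3 bbox 261 290 175 205 | 4 [261.3, 290.5, 176.8, 205.5] 8 [261.2, 290.7, 177.3, 206.3] 12 [261.0, 290.8, 177.9, 207.2] 16 [260.8, 291.0, 178.4, 208.0] 
wrist 1 bbox 263 294 120 151 | 4 [263.2, 293.7, 119.3, 150.5] 8 [263.0, 293.9, 119.1, 150.8] 12 [262.9, 294.1, 119.0, 151.0] 16 [262.8, 294.3, 118.9, 151.2] 
elsewhere [437. -23.] [ 62. 125. 198.]
wrist 0 bbox 207 240 118 150 | 4 [205.8, 236.4, 116.6, 148.0] 8 [205.0, 235.9, 116.5, 148.2] 12 [204.2, 235.4, 116.3, 148.4] 16 [203.3, 235.0, 116.1, 148.6] 
elsewhere [405. 446.] [ 71. 100.  57.]
side 2 bbox 273 289 222 239 | 4 [272.7, 287.7, 222.4, 233.1] 8 [272.7, 287.7, 221.1, 231.9] 12 [272.7, 287.8, 219.8, 230.6] 16 [272.7, 287.8, 218.5, 229.3] 
side 0 bbox 306 320 193 208 | 4 [305.7, 319.8, 193.1, 202.6] 8 [305.8, 319.9, 191.8, 201.4] 12 [305.9, 320.0, 190.5, 200.1] 16 [305.9, 320.2, 189.3, 198.8] 
side 1 bbox 290 305 208 224 | 4 [289.6, 304.2, 207.2, 217.4] 8 [289.7, 304.3, 206.0, 216.1] 12 [289.7, 304.3, 204.7, 214.8] 16 [289.8, 304.4, 203.4, 213.5] 
elsewhere [407. 435.] [ 66. 103.  38.]
top 0 bbox 321 334 209 222 | 4 [321.7, 334.6, 208.6, 221.5] 8 [321.8, 334.8, 208.4, 221.3] 12 [322.0, 335.0, 208.3, 221.2] 16 [322.1, 335.2, 208.1, 221.1] 
top 2 bbox 280 286 208 220 | 4 [273.1, 286.0, 206.0, 218.9] 8 [273.1, 286.1, 205.8, 218.7] 12 [273.0, 286.1, 205.7, 218.6] 16 [273.0, 286.1, 205.5, 218.5] 
top 3 bbox 299 312 185 197 | 4 [298.7, 311.5, 183.3, 196.0] 8 [298.7, 311.6, 183.0, 195.8] 12 [298.8, 311.7, 182.8, 195.6] 16 [298.8, 311.8, 182.5, 195.3]
```

View pics/side1.png

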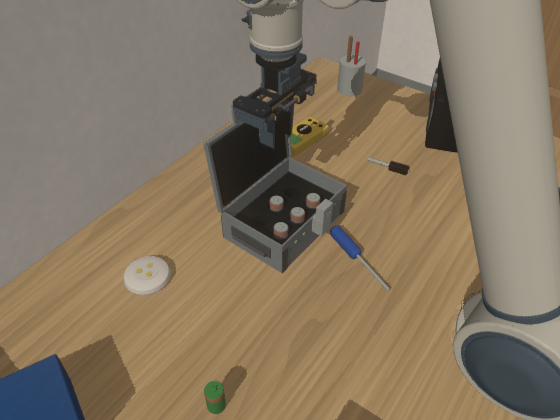

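All four cells are seated: the side-view heights match a base at z = 4 mm. No other cells show, only the green look-alike. Next I measure the lid angle.

```bash
python3 -c "
from h import *
for n in('top','side'):
  c,_=snap(n)
  for q in('lid_edge','hinge','eye'):
    for d in bot.pinpoint(n,q):
      print(n,q,np.round(d['at'],1),round(d['conf'],2))
      if q=='lid_edge':
        for f in np.arange(1.6,1.95,.05):
          X=[656-176*np.cos(f),-3+176*np.cos(f)*.048,85+176*np.sin(f)];print(round(f,2),proj(c,[X])[0].round(1),np.round(X),end=' ')
        print()
      else: print(toplane(c,d['at'],85 if q=='hinge' else 107).round(1))
"
```

```text
top eye [306.  242.9] 0.78
[4.604e+02 3.000e-01 1.070e+02]
side lid_edge [245.5 115.4] 0.72
1.6 [252.3 118.7] [661.  -3. 261.] 1.65 [249.2 117.4] [670.  -4. 260.] 1.7 [246.  116.3] [679.  -4. 260.] 1.75 [242.9 115.4] [687.  -5. 258.] 1.8 [239.9 114.7] [696.  -5. 256.] 1.85 [237.  114.1] [705.  -5. 254.] 1.9 [234.1 113.8] [713.  -6. 252.] 
side lid_edge [260.9 218. ] 0.21
1.6 [252.3 118.7] [661.  -3. 261.] 1.65 [249.2 117.4] [670.  -4. 260.] 1.7 [246.  116.3] [679.  -4. 260.] 1.75 [242.9 115.4] [687.  -5. 258.] 1.8 [239.9 114.7] [696.  -5. 256.] 1.85 [237.  114.1] [705.  -5. 254.] 1.9 [234.1 113.8] [713.  -6. 252.] 
side hinge [254.8 182.4] 0.77
[659.8  -2.5  85. ]
side eye [321.  210.8] 0.98
[472.    8.6 107. ]
```

Emit:
carry_out(commands=[3,0,0,-4.5,0,0,0,3,0,0,-4.5,0,0,0,0,0,0,0,0,0,0,0,0,0,0,0,0,0])

```text
time_s: 34.83
tool_pos: [598.6, 0.1, 326.2]
orientation: [[-1.0, 0.006, -0.0], [0.006, 1.0, 0.0], [0.0, 0.0, -1.0]]
contact_force: [0.2, 0.9, -0.4]
grip_width: 12.7
finger_force: 0.0
```

Emit:
carry_out(commands=[0,-4.9,0,0,0,0,0,0,-4.9,0,0,0,0,0,0,-4.9,0,0,0,0,0,0,0,0,0,0,0,0,0,0,0,0,0,0,0])

```text
time_s: 35.45
tool_pos: [745.2, -0.8, 325.1]
orientation: [[-1.0, 0.006, -0.003], [0.006, 1.0, 0.0], [0.003, 0.0, -1.0]]
contact_force: [0.5, 0.6, 1.4]
grip_width: 0.4
finger_force: 0.0
```

Emit:
carry_out(commands=[0,0,0,5.2,0,0,0,0,0,0,5.2,0,0,0,0,0,0,0,0,0,0,0,0,0,0,0,0,0])

```text
time_s: 35.95
tool_pos: [746.3, -0.9, 225.4]
orientation: [[-1.0, 0.006, 0.003], [0.006, 1.0, -0.0], [-0.003, -0.0, -1.0]]
contact_force: [0.0, -0.5, 0.1]
grip_width: 0.3
finger_force: 0.0
```

Emit:
carry_out(commands=[0,1.2,0,0,0,0,0,0,1.2,0,0,0,0,0,0,1.2,0,0,0,0,0,0,1.2,0,0,0,0,0,0,1.2,0,0,0,0,0,0,0,0,0,0,0,0])

```text
time_s: 36.7
tool_pos: [686.1, 0.3, 225.6]
orientation: [[-1.0, 0.006, 0.004], [0.006, 1.0, 0.001], [-0.004, 0.001, -1.0]]
contact_force: [-1.3, 6.4, 19.8]
grip_width: 0.5
finger_force: 10.0
```

```bash
python3 -c "
from h import *
snap('side','side2.png'); im=cv2.imread('pics/side2.png');cv2.imwrite('pics/side2c.png',cv2.resize(im[20:260,160:420],None,fx=2,fy=2))
c=cam('side');print([(d['at'],d['conf']) for d in bot.pinpoint('side','lid_edge')])"
```

```text
[([251.2, 117.4], 0.58)]
```

View pics/side2c.png

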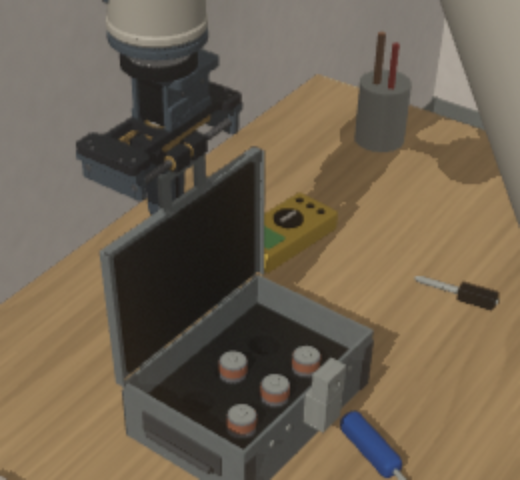

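The tab seems to be touching the gripper body, with 20 N upward. I lift 14 mm before pulling on.

Emit:
carry_out(commands=[0,0,0,-1.4,0,0,0,0,0,0,0,0,0,0])

```text
time_s: 37.05
tool_pos: [686.2, -0.6, 238.2]
orientation: [[-1.0, 0.006, 0.002], [0.006, 1.0, -0.0], [-0.002, -0.0, -1.0]]
contact_force: [0.4, 0.3, 0.3]
grip_width: 0.1
finger_force: 0.0
```

Emit:
carry_out(commands=[0,1,0,0,0,0,0,0,1,0,0,0,0,0,0,1,0,0,0,0,0,0,0,0,0,0,0,0])

```text
time_s: 37.55
tool_pos: [654.6, -0.3, 236.6]
orientation: [[-1.0, 0.006, -0.001], [0.006, 1.0, -0.0], [0.001, -0.0, -1.0]]
contact_force: [0.5, -0.1, 0.2]
grip_width: 0.3
finger_force: 0.0
```

```bash
python3 -c "
from h import *
snap('side','side3.png'); im=cv2.imread('pics/side3.png');cv2.imwrite('pics/side3c.png',cv2.resize(im[20:260,160:420],None,fx=2,fy=2))
c=cam('side')
for d in bot.pinpoint('side','lid_edge'):
  print(d['at'],d['conf'])
for f in np.arange(1.0,1.8,.1):print(round(f,1),proj(c,[[656-176*np.cos(f),-3+176*np.cos(f)*.048,85+176*np.sin(f)]])[0].round(1),end=' ')
"
```

```text
[264.9, 123.8] 0.61
1.0 [290.  147.4] 1.1 [284.2 141.1] 1.2 [278.1 135.4] 1.3 [271.8 130.2] 1.4 [265.3 125.7] 1.5 [258.8 121.8] 1.6 [252.3 118.7] 1.7 [246.  116.3]
```

View pics/side3c.png

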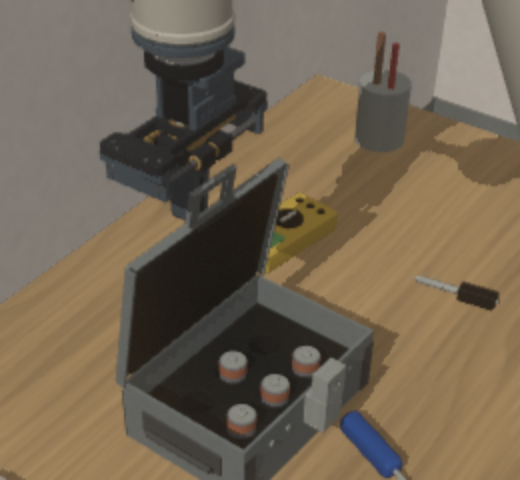

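Emit:
carry_out(commands=[0,1.5,0,0.45,0,0,0,0,1.5,0,0.5,0,0,0,0,1.35,0,0.6,0,0,0,0,1.35,0,0.65,0,0,0,0,1.2,0,0.85,0,0,0,0,1.2,0,0.9,0,0,0,0,1,0,1.1,0,0,0,0,1,0,1.1,0,0,0,0,0,0,0,0,0,0])

```text
time_s: 38.78
tool_pos: [553.9, 0.3, 174.5]
orientation: [[-1.0, 0.006, -0.002], [0.006, 1.0, 0.0], [0.002, 0.0, -1.0]]
contact_force: [1.0, -0.2, 0.9]
grip_width: 0.6
finger_force: 0.0
```

```bash
python3 -c "
from h import *
snap('side')
c=cam('side')
for d in bot.pinpoint('side','lid_edge'):
  print(d['at'],d['conf'])
for f in np.arange(.3,1.5,.1):print(round(f,1),proj(c,[[656-176*np.cos(f),-3+176*np.cos(f)*.048,88+176*np.sin(f)]])[0].round(1),end=' ')
"
```

```text
0.3 [316.5 195.7] 0.4 [314.6 188.7] 0.5 [312.1 181.5] 0.6 [308.8 174.2] 0.7 [304.9 166.9] 0.8 [300.5 159.8] 0.9 [295.5 152.8] 1.0 [290.1 146.2] 1.1 [284.2 139.9] 1.2 [278.1 134.2] 1.3 [271.7 129. ] 1.4 [265.3 124.5]
```

Emit:
carry_out(commands=[0,0.8,0,1.25,0,0,0,0,0.7,0,1.3,0,0,0,0,0.5,0,1.4,0,0,0,0,0.45,0,1.4,0,0,0,0,0.2,0,1.1,0,0,0,0,0.15,0,1.1,0,0,0,0,0,0,0,0,0,0])

```text
time_s: 39.75
tool_pos: [526.6, 0.5, 99.1]
orientation: [[-1.0, 0.006, -0.001], [0.006, 1.0, 0.0], [0.001, 0.0, -1.0]]
contact_force: [0.2, 0.0, -0.0]
grip_width: 0.7
finger_force: 0.0
```

Emit:
carry_out(commands=[0,0,0,0.5,0,0,0,0,0,0,0.3,0,0,0,0,0,0,0,0,0,0])

```text
time_s: 40.12
tool_pos: [526.9, 0.5, 91.6]
orientation: [[-1.0, 0.006, -0.0], [0.006, 1.0, 0.0], [0.0, 0.0, -1.0]]
contact_force: [-0.8, -0.1, 0.1]
grip_width: 0.8
finger_force: 0.0
```

Emit:
carry_out(commands=[0,0,0,0.15,0,0,0,0,0,0,0.15,0,0,0,0,0,0,0,0,0,0])

```text
time_s: 40.5
tool_pos: [527.1, 0.5, 91.0]
orientation: [[-1.0, 0.006, 0.002], [0.006, 1.0, -0.0], [-0.002, -0.0, -1.0]]
contact_force: [-13.4, 0.6, 48.7]
grip_width: 0.5
finger_force: 24.3
```

```bash
python3 -c "
from h import *
print(bot.observe()['tool_pos'],bot.observe()['contact_force'])
snap('side','side4.png'); im=cv2.imread('pics/side4.png');cv2.imwrite('pics/side4c.png',cv2.resize(im[60:300,180:440],None,fx=2,fy=2))
"
```

```text
[5.27095424e+02 4.63543048e-01 9.09591608e+01] [-13.41193658   0.57770732  48.66402801]
```

View pics/side4c.png

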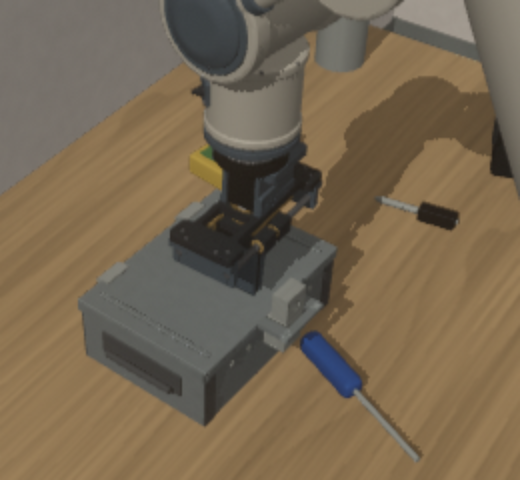

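The lid is shut: its surface reads z = 91.0 and the lug shows through the tab. Next is the pin.

Emit:
carry_out(commands=[0,0,0,-4,0,0,0,0,0,0,-4.5,0,0,0,2,1.4,-5.6,0,0,0,0,4,1.4,-5.6,0,0,0,0,5,1.4,-5.6,0,0,0,0,5,1.4,-5.6,0,0,0,0,5,1.4,-5.6,0,0,0,0,5,1.4,-5.6,0,0,0,0,5,0,0,0,0,0,0,5,0,0,0,0,0,0])

```text
time_s: 41.8
tool_pos: [440.7, -334.7, 173.6]
orientation: [[-1.0, 0.006, -0.0], [0.006, 1.0, 0.001], [0.0, 0.001, -1.0]]
contact_force: [0.3, 0.3, 0.4]
grip_width: 49.8
finger_force: 0.0
```

```bash
cat >> h.py <<'E'
def pin(name,z=10):
    c,im=snap(name); o={}
    for q in("pin","pin_tip"):
        for d in bot.pinpoint(name,q)[:1]: o[q]=toplane(c,d["at"],z)[:2]; print(q,o[q].round(1),np.round(d["at"]),round(d["conf"],2))
    # axis from the mask: dark grip and shank
    for d in bot.cut_out(name,"pin")[:1]:
        v,u=np.nonzero(d["mask"]); W=np.array([toplane(c,(x,y),z)[:2] for x,y in zip(u+.5,v+.5)])
        m=W.mean(0); e=np.linalg.svd(W-m,full_matrices=0)[2][0]; e*=np.sign(e[0]); t=(W-m)@e; s=(W-m)@[-e[1],e[0]]
        print("mask mean",m.round(1),"yaw",round(np.arctan2(e[1],e[0]),3),"ends",t.min().round(1),t.max().round(1))
        for k in np.arange(t.min(),t.max(),8):
            b=(t>=k)&(t<k+8); print(round(k+4),"w",round(np.ptp(s[b]),1),"mid",round((s[b].max()+s[b].min())/2,1),end="; ")
        print()
E
python3 -c "
from h import *
print(bot.observe()['tool_pos'])
pin('wrist');pin('wrist')
c,im=snap('wrist')
"
```

```text
[ 440.72353195 -334.69546805  173.61397568]
pin_tip [ 525.5 -321.6] [288. 265.] 0.68
mask mean [ 455.2 -334.4] yaw 0.17 ends -42.5 62.7
-38 w 20.8 mid 0.6; -30 w 21.7 mid 0.0; -22 w 21.4 mid -0.1; -14 w 21.1 mid -0.2; -6 w 20.7 mid -0.3; 2 w 21.4 mid -0.5; 10 w 21.1 mid -0.4; 18 w 13.6 mid 0.3; 26 w 10.0 mid 0.4; 34 w 9.1 mid 0.1; 42 w 10.3 mid 0.2; 50 w 10.8 mid 0.2; 58 w 9.9 mid -0.1; 66 w 7.0 mid 0.1; 
pin [ 465.1 -329.7] [280. 214.] 0.61
pin_tip [ 527.3 -323.5] [285. 266.] 0.85
mask mean [ 455.  -334.4] yaw 0.17 ends -42.4 62.5
-38 w 18.9 mid 0.3; -30 w 19.8 mid 0.2; -22 w 20.0 mid -0.0; -14 w 20.5 mid -0.1; -6 w 20.6 mid -0.3; 2 w 19.8 mid -0.6; 10 w 18.6 mid -0.2; 18 w 9.4 mid 0.8; 26 w 9.5 mid 0.3; 34 w 9.9 mid 0.2; 42 w 9.6 mid 0.1; 50 w 8.7 mid 0.2; 58 w 8.8 mid 0.1; 66 w 4.6 mid 0.8;
```

Emit:
carry_out(commands=[5,-0.07,-0.2,0,0,0,0,5,0,0,0,0,0,-0.176,5,0,0,5,0,0,0,5,0,0,5,0,0,0,5,0,0,4,0,0,0,5,0,0,2,0,0,0,5,0,0,1,0,0,0,5,0,0,0,0,0,0,5,0,0,0,0,0,0])

```text
time_s: 43.38
tool_pos: [442.1, -337.5, 4.6]
orientation: [[-0.986, -0.169, 0.001], [-0.169, 0.986, -0.001], [-0.001, -0.001, -1.0]]
contact_force: [-0.3, 0.2, -0.7]
grip_width: 50.0
finger_force: 0.0
```

Emit:
carry_out(commands=[0,0,0,0,0,0,0,0,0,0,0,0,0,0,0,0,0,0,0,0,0,0,0,0,0,0,0,0,0,0,0,0,0,0,0,0,0,0,0,0,0,0])

```text
time_s: 44.12
tool_pos: [441.7, -337.1, 3.9]
orientation: [[-0.986, -0.169, 0.0], [-0.169, 0.986, -0.0], [-0.0, -0.0, -1.0]]
contact_force: [-0.6, 0.3, 5.6]
grip_width: 20.0
finger_force: 30.0
```

Emit:
carry_out(commands=[0,0,0,-4.6,0,0,0,0,0,0,-4.6,0,0,0,0,0,0,-4.6,0,0,0,0,0,0,0,0,0,0.109,0,0,0,0,0,0,0.109,0,0,0,0,0,0,0])

```text
time_s: 44.88
tool_pos: [441.5, -336.9, 141.6]
orientation: [[-0.999, 0.047, -0.0], [0.047, 0.999, 0.0], [0.0, 0.0, -1.0]]
contact_force: [0.5, -1.4, -0.1]
grip_width: 19.8
finger_force: 30.0
```

Emit:
carry_out(commands=[0,1.46,4.92,0,0,0,0,0,1.46,4.92,0,0,0,0,0,1.46,4.92,0,0,0,0,0,1.46,4.92,0,0,0,0,0,1.46,4.92,0,0,0,0,0,1.46,4.92,0,0,0,0,0,1.46,4.92,0,0,0,0,0,0,0,0,0,0,0,0,0,0,0,0,0,0])

```text
time_s: 46.0
tool_pos: [356.3, 11.8, 141.8]
orientation: [[-0.999, 0.045, 0.0], [0.045, 0.999, -0.0], [-0.0, -0.0, -1.0]]
contact_force: [0.9, -0.2, -0.7]
grip_width: 19.9
finger_force: 30.0
```

```bash
python3 -c "
from h import *
s=bot.observe();print(s['tool_pos'],s['orientation'][:2],s['grip_width'])
z=s['tool_pos'][2]+6.1
pin('wrist',z)
for n in('wrist','side','top'):
  c,_=snap(n,'pw.png' if n=='wrist' else None);print(n,[(np.round(toplane(c,d['at'],107),1).tolist(),d['conf'],d['at']) for d in bot.pinpoint(n,'eye')])
"
```

```text
[356.30490332  11.78316017 141.7601867 ] [[-9.98990662e-01  4.49164753e-02  4.09167679e-04]
 [ 4.49163900e-02  9.98990726e-01 -2.15386789e-04]] 19.906964308161626
pin [380.2  11.5] [278. 290.] 0.82
mask mean [353.5  11.7] yaw -0.047 ends -26.0 42.0
-22 w 20.3 mid -0.0; -14 w 20.6 mid 0.0; -6 w 20.7 mid -0.0; 2 w 20.3 mid -0.3; 10 w 7.4 mid -3.9; Traceback (most recent call last):
  File "<string>", line 5, in <module>
    pin('wrist',z)
    ~~~^^^^^^^^^^^
  File "h.py", line 109, in pin
    b=(t>=k)&(t<k+8); print(round(k+4),"w",round(np.ptp(s[b]),1),"mid",round((s[b].max()+s[b].min())/2,1),end="; ")
                                                 ~~~~~~^^^^^^
    return _methods._ptp(a, axis=axis, out=out, **kwargs)
           ~~~~~~~~~~~~~^^^^^^^^^^^^^^^^^^^^^^^^^^^^^^^^^
    umr_maximum(a, axis, None, out, keepdims),
    ~~~~~~~~~~~^^^^^^^^^^^^^^^^^^^^^^^^^^^^^^
ValueError: zero-size array to reduction operation maximum which has no identity
```

```bash
python3 -c "
from h import *
for n in('wrist','side','top'):
 for k in range(3):
  c,_=snap(n,'pw_%s.png'%n);print(n,[(np.round(toplane(c,d['at'],107),1).tolist(),round(d['conf'],2),np.round(d['at'],1).tolist()) for d in bot.pinpoint(n,'eye')], [(np.round(toplane(c,d['at'],10),0).tolist(),round(d['conf'],2)) for d in bot.spot_in(n,'pin')])
ims=[cv2.imread('pics/pw_%s.png'%n) for n in('wrist','side')]
L=cv2.resize(ims[0][230:420,180:380],(400,380));R=cv2.resize(ims[1][150:300,260:420],(400,380))
cv2.imwrite('pics/pw.png',np.hstack([L,R]))
"
```

```text
wrist [] [([401.0, 12.0, 10.0], 0.9)]
wrist [] [([398.0, 11.0, 10.0], 0.71), ([612.0, 160.0, 10.0], 0.16)]
wrist [] [([402.0, 12.0, 10.0], 0.94), ([613.0, 158.0, 10.0], 0.49)]
side [([475.3, 7.5, 107.0], 0.67, [320.0, 209.9])] []
side [([467.6, 3.9, 107.0], 0.69, [323.9, 210.4])] [([596.0, -20.0, 10.0], 0.66), ([384.0, -129.0, 10.0], 0.65), ([721.0, 305.0, 10.0], 0.25)]
side [([470.5, 1.0, 107.0], 0.78, [323.5, 209.1])] [([385.0, -125.0, 10.0], 0.6)]
top [([465.7, 2.4, 107.0], 0.96, [305.1, 240.7])] [([434.0, 9.0, 10.0], 0.55), ([575.0, 1.0, 10.0], 0.22)]
top [([467.7, -3.1, 107.0], 0.69, [307.4, 239.9])] []
top [([467.2, 10.5, 107.0], 0.75, [301.8, 240.1])] []
```

View pics/pw.png

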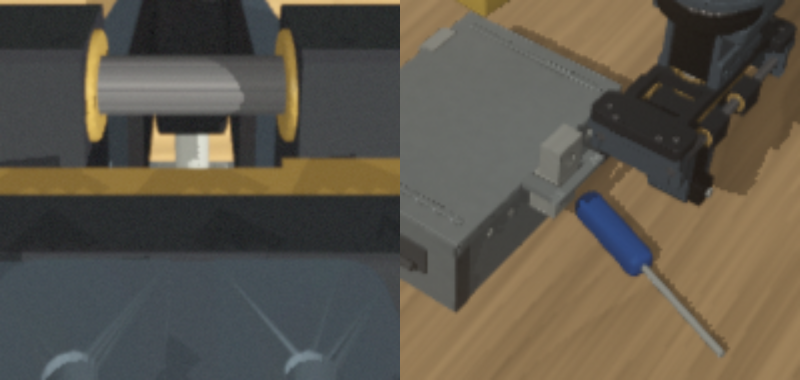

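```bash
python3 -c "
from h import *
k=bot.get_calibration('wrist');H=np.array(k['hand_eye'])
Rt=np.array([[-1,.005,-.0],[.005,1,0],[0,0,-1.]]);Rt[2]=[0,0,-1]
p=np.array([550.37,.05,185.41]);R=Rt@H[:3,:3];cc=Rt@H[:3,3]+p;c=(k['intrinsics'],R.T,-R.T@cc)
im=cv2.imread('pics/w3.png');S=cv2.cvtColor(im,cv2.COLOR_BGR2HSV)[...,1].astype(float)
print(proj(c,[[467,6.2,124]]))
for r in range(95,122,4):
  d=np.diff(S[r,240:330]);l=240+np.argmin(d[:45]);q=240+45+np.argmax(d[45:])
  print(r,l+.5+.5,q+1,[toplane(c,(u,r),124)[:2].round(1).tolist() for u in(l+1,q+1)],'mid',toplane(c,((l+q)/2+1,r),124)[:2].round(1))
col=S[85:135,285];print(col.astype(int).tolist());print([toplane(c,(285,r),124)[0].round(1) for r in(90,95,100,120,125)])
"
```

```text
[[284.04951547 106.41650404]]
95 257.0 309 [[459.2, -12.9], [459.4, 23.8]] mid [459.3   5.4]
99 256.0 309 [[461.9, -13.7], [462.1, 23.9]] mid [462.    5.1]
103 254.0 309 [[464.6, -15.2], [464.8, 23.9]] mid [464.7   4.4]
107 252.0 308 [[467.3, -16.6], [467.5, 23.3]] mid [467.4   3.3]
111 249.0 308 [[470.0, -18.9], [470.2, 23.3]] mid [470.1   2.2]
115 260.0 308 [[472.8, -11.0], [473.0, 23.4]] mid [472.9   6.2]
119 260.0 308 [[475.5, -11.1], [475.7, 23.4]] mid [475.6   6.2]
[105, 105, 103, 103, 106, 102, 91, 54, 14, 11, 12, 11, 12, 12, 12, 13, 12, 11, 11, 11, 14, 11, 13, 13, 11, 11, 11, 10, 10, 11, 12, 12, 11, 11, 11, 12, 12, 15, 13, 14, 12, 12, 13, 10, 10, 13, 13, 14, 13, 8]
[np.float64(456.0), np.float64(459.3), np.float64(462.7), np.float64(476.3), np.float64(479.8)]
```

Emit:
carry_out(commands=[0,0,0,2.04,0,0,0,0,0,0,2.04,0,0,0,0,0,0,0,0,0,0,0,0,0,0,0,0,0])

```text
time_s: 48.05
tool_pos: [356.2, 11.8, 101.4]
orientation: [[-0.999, 0.048, 0.0], [0.048, 0.999, -0.0], [-0.0, -0.0, -1.0]]
contact_force: [0.7, 0.5, -1.4]
grip_width: 19.8
finger_force: 30.0
```

Emit:
carry_out(commands=[0,-1,0,0,0,0,0,0,-1,0,0,0,0,0,0,-0.5,0,0,0,0,0,0,0,0,0,0,0,0])

```text
time_s: 48.55
tool_pos: [381.4, 10.6, 100.9]
orientation: [[-0.999, 0.048, 0.0], [0.048, 0.999, -0.0], [-0.0, -0.0, -1.0]]
contact_force: [-0.0, 0.8, -1.0]
grip_width: 19.7
finger_force: 30.0
```

Tip about 10 mm into the lug with no force. I keep going.

Emit:
carry_out(commands=[0,-1,0,0,0,0,0,0,-1,0,0,0,0,0,0,-1,0,0,0,0,0,0,-1,0,0,0,0,0,0,0,0,0,0,0,0])

```text
time_s: 49.18
tool_pos: [421.8, 8.7, 100.9]
orientation: [[-0.999, 0.048, 0.001], [0.048, 0.999, -0.0], [-0.001, -0.0, -1.0]]
contact_force: [-0.2, 0.3, -1.0]
grip_width: 19.9
finger_force: 30.0
```

Emit:
carry_out(commands=[0,-0.5,0,0,0,0,0,0,-0.3,0,0,0,0,0,0,0,0,0,0,0,0])

```text
time_s: 49.55
tool_pos: [429.0, 8.3, 100.9]
orientation: [[-0.999, 0.048, 0.0], [0.048, 0.999, -0.0], [-0.0, -0.0, -1.0]]
contact_force: [0.5, 0.1, -0.7]
grip_width: 19.6
finger_force: 30.0
```

Emit:
carry_out(commands=[0,-0.15,0,0,0,0,0,0,-0.15,0,0,0,0,0,0,0,0,0,0,0,0])

```text
time_s: 49.92
tool_pos: [432.0, 8.2, 100.9]
orientation: [[-0.999, 0.048, 0.0], [0.048, 0.999, 0.0], [-0.0, 0.0, -1.0]]
contact_force: [-0.5, 0.6, -1.2]
grip_width: 19.4
finger_force: 30.0
```

Emit:
carry_out(commands=[0,-0.1,0,0,0,0,0,0,-0.1,0,0,0,0,0,0,0,0,0,0,0,0])

```text
time_s: 50.3
tool_pos: [433.3, 8.2, 100.8]
orientation: [[-0.999, 0.048, -0.001], [0.048, 0.999, 0.0], [0.001, 0.0, -1.0]]
contact_force: [-4.3, 0.4, 0.6]
grip_width: 19.4
finger_force: 30.0
```

Emit:
carry_out(commands=[0,-0.1,0,0,0,0,0,0,0,0,0,0,0,0])

```text
time_s: 50.55
tool_pos: [433.4, 8.2, 100.7]
orientation: [[-0.999, 0.048, -0.003], [0.048, 0.999, 0.0], [0.003, 0.0, -1.0]]
contact_force: [-8.9, -0.3, 3.9]
grip_width: 20.0
finger_force: 30.0
```

Emit:
carry_out(commands=[0,0,0,0.1,0,0,0,0,0,0,0.05,0,0,0,0,0,0,0,0,0,0])

```text
time_s: 50.92
tool_pos: [433.4, 8.3, 99.2]
orientation: [[-0.999, 0.048, -0.003], [0.048, 0.999, 0.0], [0.003, 0.0, -1.0]]
contact_force: [-7.9, -0.1, 2.9]
grip_width: 19.7
finger_force: 30.0
```

Grip firm against the lug. Release and back up.

Emit:
carry_out(commands=[2.4,0,0,0,0,0,0,3,0,0,0,0,0,0,4,0,0,0,0,0,0,4,0,0,0,0,0,0,4,0,0,-1,0,0,0,4,0,0,-3,0,0,0,4,0,0,-5,0,0,0,4,0,0,-5,0,0,0,4,0,0,0,0,0,0,4,0,0,0,0,0,0])

```text
time_s: 52.18
tool_pos: [434.6, 8.1, 239.6]
orientation: [[-0.999, 0.048, 0.0], [0.048, 0.999, -0.0], [-0.0, 0.0, -1.0]]
contact_force: [-0.4, 0.2, -0.7]
grip_width: 40.0
finger_force: 0.0
```

```bash
python3 -c "
from h import *
s=bot.observe();print(s['tool_pos'])
c,im=snap('wrist')
e=np.array([.9989,-.048])
for d in bot.cut_out('wrist','pin')[:2]:
  v,u=np.nonzero(d['mask']);print(d['conf'],len(u),u.min(),u.max(),v.min(),v.max())
for q in('pin','pin_tip'): print(q,[(np.round(d['at'],1),round(d['conf'],2),toplane(c,d['at'],105).round(1)) for d in bot.pinpoint('wrist',q)])
g=cv2.cvtColor(im,cv2.COLOR_RGB2GRAY)
P=proj(c,[[408,9.3,117],[456.5,7,117],[457.5,7,124],[477,6,124],[519,4,107]]);print(P.round(1))
u=int(P[0,0]);print(g[int(P[0,1])-12:int(P[3,1])+35,u].tolist(),int(P[0,1])-12)
c,_=snap('side')
for q in('pin','pin_tip','lid_edge'): print('side',q,[(np.round(d['at'],1),round(d['conf'],2)) for d in bot.pinpoint('side',q)])
print(proj(c,[[457.3,7,107],[457.3,7,105],[519,4,107],[480,6,88]]).round(1))
"
```

```text
[434.59648773   8.14118035 239.56024932]
0.91 1198 266 285 166 258
0.31 7428 175 377 202 314
pin [(array([277.5, 218.5]), 0.74, array([455.3,   8.8, 105. ]))]
pin_tip [(array([275.5, 274. ]), 0.66, array([516.9,   3.8, 105. ])), (array([274.2, 242.4]), 0.29, array([481. ,   4.2, 105. ]))]
[[275.7 174. ]
 [275.8 223.1]
 [275.8 226.2]
 [275.8 245.2]
 [275.8 276.6]]
[191, 194, 201, 210, 224, 212, 140, 70, 64, 68, 63, 64, 65, 64, 66, 67, 67, 66, 65, 64, 67, 64, 63, 67, 64, 66, 65, 61, 67, 68, 62, 66, 68, 61, 67, 68, 65, 65, 68, 64, 65, 67, 65, 61, 68, 63, 67, 65, 66, 67, 66, 66, 65, 61, 62, 81, 156, 214, 218, 210, 176, 152, 141, 162, 197, 211, 213, 214, 216, 217, 218, 217, 214, 212, 212, 214, 215, 216, 218, 219, 220, 219, 217, 218, 218, 218, 217, 217, 216, 217, 216, 217, 217, 216, 208, 175, 97, 86, 95, 109, 114, 112, 116, 118, 120, 127, 136, 137, 141, 148, 157, 152, 137, 128, 139, 143, 137, 132] 162
side pin [(array([331. , 215.7]), 0.74)]
side pin_tip [(array([306.1, 195.6]), 0.63)]
side lid_edge [(array([316.2, 213.5]), 0.65)]
[[327.2 213.2]
 [327.2 213.8]
 [303.9 200.9]
 [318.  214.9]]
```

```bash
python3 -c "
from h import *
c,im=snap('wrist')
for u in(262,268,272,276,280,284,290): print(u,[tuple(int(x) for x in im[r,u]) for r in range(214,230)])
for z in(112,114,116): print(z,proj(c,[[408,9.3,z],[457.3,7,z],[453,7,z]])[:,1].round(1))
snap('side','fin.png');im=cv2.imread('pics/fin.png');cv2.imwrite('pics/finc.png',cv2.resize(im[180:240,290:370],(800,600),interpolation=cv2.INTER_CUBIC))
"
```

```text
262 [(126, 125, 118), (122, 123, 116), (124, 126, 116), (129, 131, 123), (132, 134, 125), (135, 138, 129), (139, 141, 131), (140, 143, 132), (141, 143, 133), (137, 138, 130), (139, 140, 131), (147, 149, 140), (180, 182, 171), (209, 211, 200), (211, 213, 201), (213, 214, 203)]
268 [(67, 67, 68), (63, 65, 64), (64, 65, 65), (62, 61, 62), (76, 76, 74), (109, 109, 103), (130, 131, 123), (145, 147, 137), (140, 140, 133), (138, 139, 130), (139, 139, 131), (149, 150, 140), (181, 181, 171), (209, 210, 198), (213, 214, 203), (214, 215, 203)]
272 [(61, 62, 62), (64, 66, 65), (62, 63, 63), (66, 66, 63), (92, 91, 89), (138, 137, 131), (159, 161, 153), (160, 161, 153), (156, 158, 148), (145, 146, 135), (138, 139, 130), (149, 150, 141), (181, 184, 172), (209, 210, 199), (212, 214, 202), (213, 214, 203)]
276 [(66, 65, 66), (67, 65, 68), (65, 65, 65), (70, 71, 69), (137, 138, 129), (203, 206, 195), (224, 226, 214), (222, 223, 212), (180, 182, 173), (159, 161, 151), (143, 144, 136), (151, 151, 142), (182, 182, 170), (210, 210, 199), (214, 214, 204), (215, 216, 204)]
280 [(63, 59, 61), (64, 65, 65), (60, 63, 64), (67, 67, 68), (117, 118, 108), (176, 178, 167), (189, 190, 179), (155, 155, 146), (136, 137, 128), (137, 139, 130), (140, 141, 132), (150, 152, 142), (181, 182, 171), (210, 211, 198), (213, 214, 203), (216, 216, 206)]
284 [(60, 60, 59), (61, 60, 60), (61, 62, 61), (69, 71, 68), (95, 93, 90), (139, 140, 129), (138, 140, 129), (142, 142, 133), (141, 143, 134), (141, 143, 133), (139, 140, 130), (151, 152, 143), (182, 184, 173), (210, 212, 200), (213, 213, 203), (215, 215, 204)]
290 [(154, 138, 113), (151, 141, 121), (160, 155, 140), (155, 150, 140), (145, 145, 134), (143, 144, 134), (142, 142, 133), (144, 145, 135), (141, 142, 133), (137, 138, 129), (132, 132, 124), (146, 145, 136), (182, 183, 172), (211, 211, 201), (213, 215, 202), (216, 217, 206)]
112 [173.5 222.7 218.5]
114 [173.8 223.2 219.1]
116 [174.  223.8 219.6]
```

```bash
python3 -c "
from station import bot
print(bot.job_done())"
```

```text
the job is handed in; nothing more can be done
None
```

The job is handed in: the four cells I could find are in bores of their own and measured down to the floor, the lid is shut, and the pin is through the eye. After release the pin sagged a little and, as measured, its grip rests against the lug at the lower edge. I did not touch the green look-alike, the lamp, the multimeter or the screwdriver.

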